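Put the dried chopping boards back in colour order

TASK

The four colour-coded chopping boards have dried in the white wire rack on the drip tray. Put each one back into the wooden storage rack, in the slot at the index clip of its own colour, so that the row of boards follows the row of clips: all the way down, standing on edge on the wood and centred along the slot. Leave the glass and the mug standing where they are.

Things in the scene. Friction and masses are not known exactly. Their poses are not given: they have to be found in the camera images.
- board_red_mid (a point): red chopping board for raw meat: rigid plastic, 170 long x 126 high x 10 mm thick, under 0.35 kg, on edge in a slot of the white wire drying rack (hoops as in the storage rack). Point at its centre, 63 mm below its upper edge; y along its length, x through its thickness, z up. Pinch the upper edge across the thickness. Boards and slots are 60 mm apart centre to centre
- slot_red (a point): slot for the red board in the fixed wooden storage rack, at the red index clip. Point on the slot's wooden floor, midway along it, 18 mm above the worktop, 82 mm from the clip; y along the slot towards the clip, x across, z up. It lies between wire hoops 124 mm long, 13 mm apart, flaring from 34 mm above the floor to 33 mm apart at their tops, 57 mm above it. Boards go in straight down
- board_blue_mid (a point): blue chopping board for raw fish: rigid plastic, 170 long x 126 high x 10 mm thick, under 0.35 kg, on edge in a slot of the white wire drying rack (hoops as in the storage rack). Point at its centre, 63 mm below its upper edge; y along its length, x through its thickness, z up. Pinch the upper edge across the thickness. Boards and slots are 60 mm apart centre to centre
- slot_blue (a point): slot for the blue board in the fixed wooden storage rack, at the blue index clip. Point on the slot's wooden floor, midway along it, 18 mm above the worktop, 82 mm from the clip; y along the slot towards the clip, x across, z up. It lies between wire hoops 124 mm long, 13 mm apart, flaring from 34 mm above the floor to 33 mm apart at their tops, 57 mm above it. Boards go in straight down
- board_green_mid (a point): green chopping board for salad and vegetables: rigid plastic, 170 long x 126 high x 10 mm thick, under 0.35 kg, on edge in a slot of the white wire drying rack (hoops as in the storage rack). Point at its centre, 63 mm below its upper edge; y along its length, x through its thickness, z up. Pinch the upper edge across the thickness. Boards and slots are 60 mm apart centre to centre
- slot_green (a point): slot for the green board in the fixed wooden storage rack, at the green index clip. Point on the slot's wooden floor, midway along it, 18 mm above the worktop, 82 mm from the clip; y along the slot towards the clip, x across, z up. It lies between wire hoops 124 mm long, 13 mm apart, flaring from 34 mm above the floor to 33 mm apart at their tops, 57 mm above it. Boards go in straight down
- board_yellow_mid (a point): yellow chopping board for poultry: rigid plastic, 170 long x 126 high x 10 mm thick, under 0.35 kg, on edge in a slot of the white wire drying rack (hoops as in the storage rack). Point at its centre, 63 mm below its upper edge; y along its length, x through its thickness, z up. Pinch the upper edge across the thickness. Boards and slots are 60 mm apart centre to centre
- slot_yellow (a point): slot for the yellow board in the fixed wooden storage rack, at the yellow index clip. Point on the slot's wooden floor, midway along it, 18 mm above the worktop, 82 mm from the clip; y along the slot towards the clip, x across, z up. It lies between wire hoops 124 mm long, 13 mm apart, flaring from 34 mm above the floor to 33 mm apart at their tops, 57 mm above it. Boards go in straight down
- glass_mid (a point): clear green ribbed drinking glass standing on its rim, 69 mm wide, 104 mm high, in front of the drip tray; point at its centre, half-way up; to be left alone
- mug_mid (a point): sage-green mug standing on its rim, 72 mm wide (107 with the handle), 86 mm high, behind the storage rack; point at the centre of its body, half-way up; to be left alone
Not all that is in view belongs to the job. Of the things that look like the part that bears slot_blue, take the one that is nearest to the robot's base at the start.

How it is judged:
By the outcome, as a careful person would: the job done as asked, in the order asked, and still so for the second after the job is handed in, with the robot touching nothing.
It also fails if it takes over 109 s, if anything falls off the work surface, if the arm or the gripper's body presses on something with over 40 N, if the wrist force passes 120 N, or if a joint passes its speed limit or range.

ROBOT

A 6-joint arm with a two-finger parallel gripper is mounted at the origin on a cart in front of the work surface, level with it; the furniture and walls round the work are solid. World frame = base frame: x ahead of the robot, y to its left, z up, the work surface at z = 0. Lengths are in mm, angles in degrees, forces in N, time in s.
With the tool pointing down it reaches from about 300 to 850 mm from the base axis. Payload 4.2 kg.
Tool frame: the origin (TCP) lies between the finger pads; the fingertips stand 25 mm ahead of it and the grasp point (between the pads) lies 6 mm ahead of it; x points along the fingers, y is the direction in which the jaws open and shut, and the axes are right-handed (so a half turn about x gives the same grasp; the last joint's range is limited). The gripper opens to 91 mm and grips with 3 to 60 N. Pads are 32 mm wide; open, the fingers measure 118 mm over their backs; the gripper's body (76 mm by 178 mm) begins 60 mm behind the grasp point.
Start: joints at [72.995, 18.312, 89.639, -0, 72.044, -1.146], TCP at [157.137, 553.126, 238.976] pointing down, gripper open.
Joint ranges: [-177.97, 177.97], [-48.28, 115.42], [12.27, 149.76], [-77.06, 257.06], [2.81, 150.46], [-146.56, 146.56]. Speed limits (degrees/s): [147.25, 147.25, 180, 180, 180, 180].

INTERFACE

Orientations are given as [roll, pitch, yaw] about the fixed x, y, z axes, in that order (R = Rz(yaw) Ry(pitch) Rx(roll)).
In Python, from workcell import env gives the robot as it stands.
- The arm moves only by the tool jog_arm, never from a script. Its argument "plan" is one flat list of numbers, 4 for each row, row after row: the shift along the tool's x, y, z in cm, then the turn about the tool's x in units of 6 degrees (1.0 is 6 degrees). In form: [tx, ty, tz, turn, tx, ty, tz, turn, ...]. A call has 1 to 12 rows; each row shifts and turns the commanded pose from where the row before left it, along the tool's axes as they then stand; what a row does not reach is not made up. A row lasts 1/12 s, in which the tool goes at most 41.7 mm and 7.16 degrees, less where a joint would pass 70% of its speed; a pose out of reach is approached as far as the arm can. A call with a gripper value outside its range is refused whole. "claw" is the finger opening in cm, from 0 to 9.12, set as the call begins (left out, the last holds). The fingers move at their own pace and stop on an object; "newtons" is the grip in N (left out, the last holds). Time passes only in rows, so rows that do not move let the fingers close. It gives the time, the measured TCP pose, the force and the opening at its end, in the units of the state.
- env.state(): the state, without advancing time (a new reading comes with each control period).
- env.grab_frame(name): name is "scene" or "side" or "wrist"; returns the picture (480x640x3 uint8, red, green, blue); there is no depth.
- env.calibration(name): a dict with "vertical_fov" (degrees; the focal length in pixels is half the picture's height over the tangent of half this angle, whatever the lens; pixels are square), "cx", "cy" (the principal point, pixels), "k1" (the pictures are not rectified: a ray, as slopes to the right and down, at radius r is drawn at 1 + k1 r^2 times it, then the intrinsics apply), "origin" and "orientation" of the camera in the world; the wrist camera has in their place "T_tool_cam" (4x4, takes a point from camera to tool coordinates, whose origin is the TCP and whose axes are the tool frame's). Camera axes: x right, y down, z forward; pixel columns grow to the right and rows downward; lengths in mm; the calibration is good to about 2 mm. A picture is of the moment at which its call begins: read the wrist's pose just before it. calibration takes no time and is no camera call.
- env.job_done(): hands the job in, once; it reports no verdict.
The state is a dict: "time_s": time; "qpos": joint angles; "qvel": joint speeds; "effort": joint torques, N m; "ee_pos": TCP position; "ee_rot": TCP orientation; "force": force on the tool from outside, world axes, zero at the start; "torque": the same for the moment, N m; "gripper_width": finger opening in mm.
Only numpy, scipy, OpenCV 4.12 (cv2) and the standard library are available. Lean on these libraries where they do the work, as an engineer would, in place of code of your own. Each camera call takes 0.05 s, during which the arm holds its last target.

## Working session

There is one attempt and no reset: what is moved stays moved. The work goes in short steps, Python scripts to look and compute and a tool call to move; the robot and the scene stay as the last step left them, time stands still between calls to the robot, and variables do not carry over. Pictures are saved under pics/ and viewed, and the job is handed in when it is done.

Besides the shell and the picture viewer there is one more tool, called after "Call:" by a JSON object that holds its "op" and its "data". jog_arm: Moves the arm, as the interface text tells. Its arguments: {"type":"object","properties":{"plan":{"type":"array"},"claw":{"type":"number"},"newtons":{"type":"number"}},"required":["plan"]}

```bash
mkdir -p pics; ls; python3 - <<'E'
from workcell import env
import cv2
print(env.state())
for n in ("scene","side","wrist"):
    print(n,env.calibration(n))
    cv2.imwrite(f"pics/{n}0.png",env.grab_frame(n)[:,:,::-1])
E
```

```text
pics
{'time_s': 0.0, 'qpos': array([ 7.29940178e+01,  1.83525792e+01,  8.97065238e+01, -6.78327489e-04,
        7.20409131e+01, -1.14552870e+00]), 'qvel': array([-0.01138152,  0.08031528,  0.04695096,  0.01878064, -0.04820069,
       -0.01082384]), 'effort': array([-1.11856847e-03, -4.12460160e+01, -2.31977981e+01,  7.27209798e-02,
        4.55329497e-02, -1.28076204e-04]), 'ee_pos': array([157.01339246, 552.68405324, 238.11001413]), 'ee_rot': array([ -90.77608611,   89.89998185, -106.63632986]), 'force': array([-0.40998714, -0.25897411,  0.62801479]), 'torque': array([0.02843944, 0.03047343, 0.0061625 ]), 'gripper_width': 91.24319699993963}
scene {'vertical_fov': 52.73403820592151, 'cx': 321.6493958007955, 'cy': 241.06385844491183, 'k1': -0.10175887898613019, 'origin': array([ 56.38668734, 979.58124645, 527.47434427]), 'orientation': array([-115.93748194,    0.83191447, -147.84879426])}
side {'vertical_fov': 50.51624505803328, 'cx': 321.62329640406824, 'cy': 247.3117233670684, 'k1': 0.01742444541893663, 'origin': array([ 610.56447611, 1020.54950132,  808.72924035]), 'orientation': array([-1.31937854e+02, -3.22380350e-02,  1.76085239e+02])}
wrist {'vertical_fov': 60.36409854254619, 'cx': 310.73136315713265, 'cy': 237.0305096167215, 'k1': -0.06532511850310631, 'T_tool_cam': array([[ 7.21737227e-04, -2.66476226e-01,  9.63841221e-01,
        -1.46028803e+02],
       [ 9.99999662e-01,  5.72530362e-04, -5.90523874e-04,
         4.98008104e-01],
       [-3.94467790e-04,  9.63841322e-01,  2.66476549e-01,
        -7.46747193e+01],
       [ 0.00000000e+00,  0.00000000e+00,  0.00000000e+00,
         1.00000000e+00]])}
```

View pics/scene0.png

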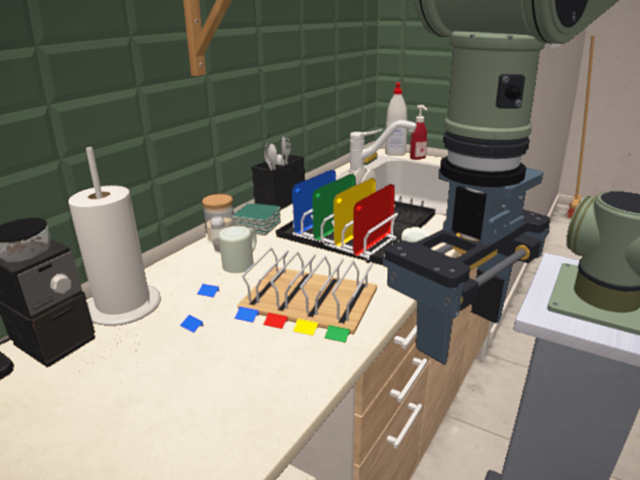

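View pics/side0.png

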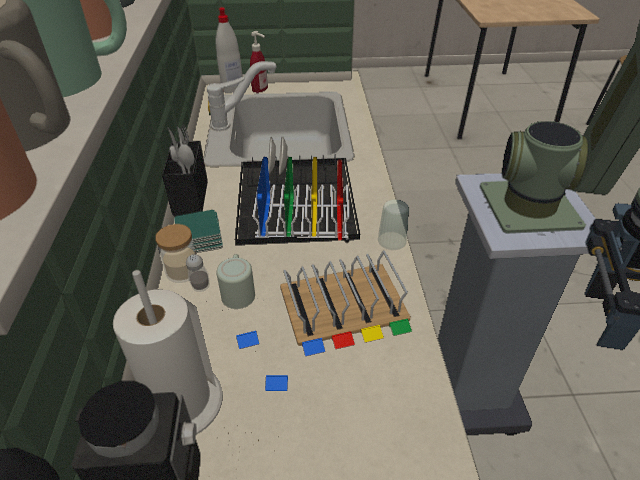

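View pics/wrist0.png

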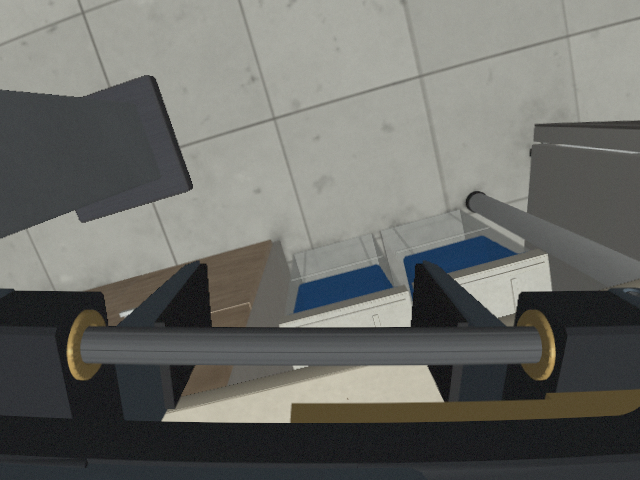

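```bash
cat > h.py <<'E'
import numpy as np, cv2
from scipy.spatial.transform import Rotation as Ro
from workcell import env
def KD(n):
    c=env.calibration(n); f=240/np.tan(np.radians(c['vertical_fov']/2))
    return np.array([[f,0,c['cx']],[0,f,c['cy']],[0,0,1.]]),np.array([c['k1'],0,0,0,0.]),c
def pose(n,st=None):
    K,D,c=KD(n)
    if n!='wrist': return Ro.from_euler('xyz',c['orientation'],degrees=True).as_matrix(),np.array(c['origin'])
    st=st or env.state(); T=np.array(c['T_tool_cam']); R=Ro.from_euler('xyz',st['ee_rot'],degrees=True).as_matrix()
    return R@T[:3,:3], R@T[:3,3]+st['ee_pos']
def ray(n,uv,st=None):
    K,D,c=KD(n); R,o=pose(n,st)
    p=cv2.undistortPoints(np.array(uv,float).reshape(-1,1,2),K,D).reshape(-1,2)
    d=np.c_[p,np.ones(len(p))]@R.T
    return o,d/np.linalg.norm(d,axis=1,keepdims=True)
def onz(n,uv,z,st=None):
    o,d=ray(n,uv,st); return o+d*((z-o[2])/d[:,2])[:,None]
def tri(a,ua,b,ub,sa=None,sb=None):
    o1,d1=ray(a,[ua],sa);o2,d2=ray(b,[ub],sb);d1=d1[0];d2=d2[0]
    s=np.linalg.lstsq(np.c_[d1,-d2],o2-o1,rcond=None)[0]
    p,q=o1+s[0]*d1,o2+s[1]*d2
    return (p+q)/2,np.linalg.norm(p-q)
def proj(n,P,st=None):
    K,D,c=KD(n);R,o=pose(n,st)
    return cv2.projectPoints(np.array(P,float).reshape(-1,3),cv2.Rodrigues(R.T)[0],-R.T@o,K,D)[0].reshape(-1,2)
def grab(n,name):
    im=env.grab_frame(n); cv2.imwrite(f'pics/{name}.png',im[:,:,::-1]); return im
E
python3 - <<'E'
from h import *
s=cv2.imread('pics/side0.png'); c=cv2.imread('pics/scene0.png')
cv2.imwrite('pics/s_rack.png',cv2.resize(s[235:365,270:420],None,fx=5,fy=4.6,interpolation=2)[:600])
cv2.imwrite('pics/c_rack.png',cv2.resize(c[240:350,230:390],None,fx=5,fy=5,interpolation=2))
cv2.imwrite('pics/s_boards.png',cv2.resize(s[130:250,225:375],None,fx=5,fy=5,interpolation=2))
# clip centroids
for n,im in(('side',s),('scene',c)):
    hsv=cv2.cvtColor(im,cv2.COLOR_BGR2HSV)
    for col,(a,b) in dict(red=(0,6),yellow=(22,32),green=(50,75),blue=(105,118)).items():
        m=cv2.inRange(hsv,(a,150,90),(b,255,255))
        N,L,S,C=cv2.connectedComponentsWithStats(m)
        for i in range(1,N):
            if S[i,4]>60: print(n,col,S[i],C[i].round(1),onz(n,[C[i]],18)[0].round(0))
E
```

```text
side red [337 161   6  79 296] [338.9 202.7] [494. -26.  18.]
side red [332 331  23  18 277] [342.7 339.7] [528. 412.  18.]
side yellow [311 157   6  79 344] [314.1 196.9] [556. -56.  18.]
side yellow [361 325  23  17 278] [371.8 332.9] [469. 399.  18.]
side green [287 206   6  26  90] [289.5 218.4] [622.  30.  18.]
side green [390 319  21  16 235] [400.1 326.5] [411. 387.  18.]
side blue [261 159   9  77 261] [265.9 197.6] [682. -61.  18.]
side blue [237 331  22  18 273] [247.2 339.3] [712. 398.  18.]
side blue [302 338  23  18 280] [313.  346.5] [586. 424.  18.]
side blue [266 375  22  16 342] [276.2 382.4] [656. 499.  18.]
scene red [ 353  185   42   71 1484] [371.3 214.1] [ 593. -113.   18.]
scene red [366 221  25  29 305] [378.2 234.6] [519.  -5.  18.]
scene red [264 313  24  15 249] [275.2 320. ] [519. 416.  18.]
scene yellow [ 334  179   42   67 1112] [348.9 205.1] [ 678. -140.   18.]
scene yellow [344 225   9  18 104] [348.3 233.9] [585.  29.  18.]
scene yellow [294 318  24  17 287] [305.4 326.1] [462. 403.  18.]
scene green [326 326  23  16 245] [336.9 333.3] [403. 393.  18.]
scene blue [292 171  43  62 950] [307.1 194.7] [ 827. -151.   18.]
scene blue [304 213   9  18 105] [307.5 222.4] [711.  21.  18.]
scene blue [198 284  20  13 162] [207.6 290. ] [698. 404.  18.]
scene blue [235 307  23  15 214] [246.2 314. ] [576. 429.  18.]
scene blue [181 316  21  16 192] [191.1 323.1] [643. 504.  18.]
```

View pics/s_rack.png

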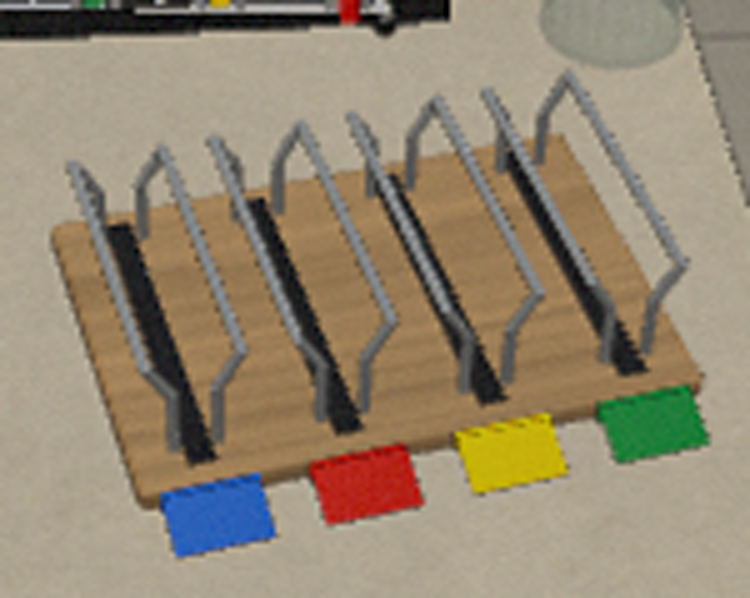

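View pics/c_rack.png

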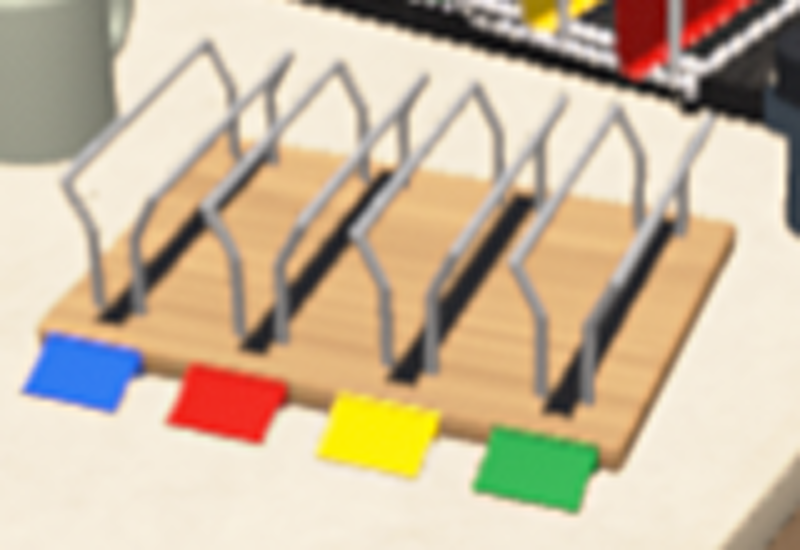

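View pics/s_boards.png

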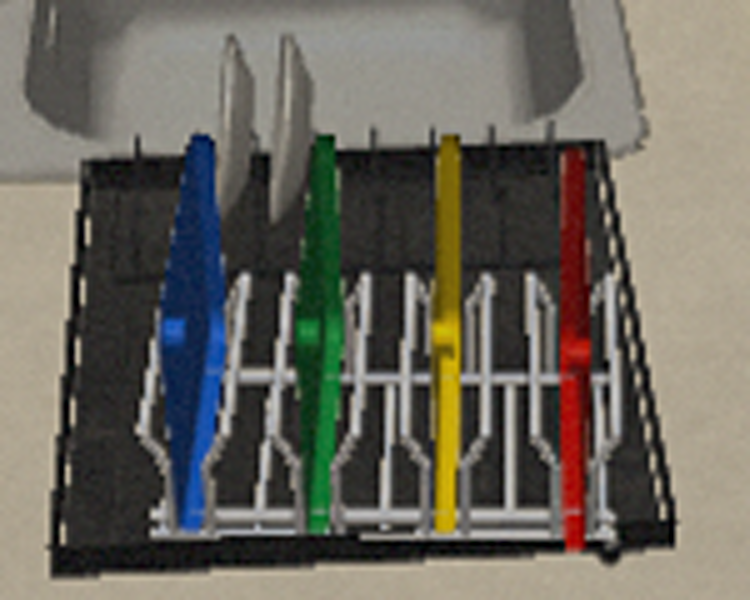

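```bash
python3 - <<'E'
from h import *
s=cv2.imread('pics/side0.png'); c=cv2.imread('pics/scene0.png')
a=cv2.resize(s[150:245,250:355],None,fx=6,fy=6,interpolation=2)
cv2.imwrite('pics/z1.png',a)
cv2.imwrite('pics/z2.png',cv2.resize(c[160:265,275:410],None,fx=5.5,fy=5.5,interpolation=2))
E
```

```text
(no output)
```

View pics/z1.png

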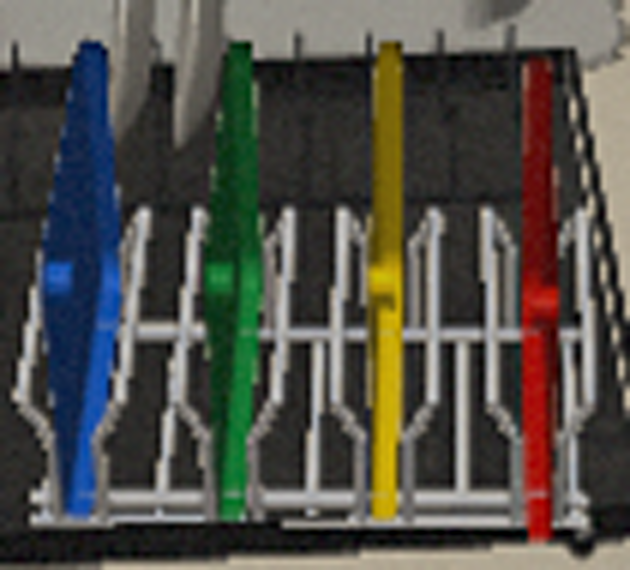

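View pics/z2.png

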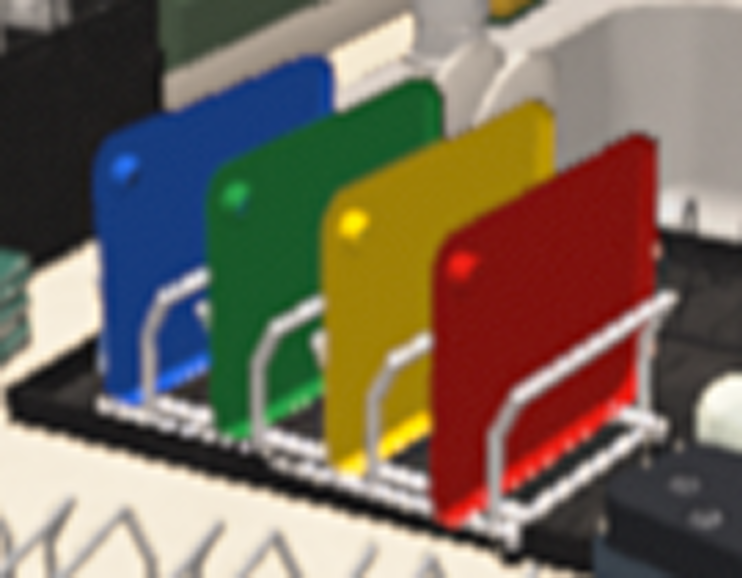

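```bash
python3 - <<'E'
from h import *
for nm,a,b in [('rn',(354.5,203.6),(339.8,198.3)),('rf',(394,185.5),(339.5,160)),('bn',(292.6,188.2),(258.3,196.7)),('bf',(335,171),(265,157))]:
    print(nm,tri('scene',a,'side',b))
for nm,a,b in [('cblue',(246.2,314),(313,346.5)),('cred',(275.2,320),(342.7,339.7)),('cy',(305.4,326.1),(371.8,332.9)),('cg',(336.9,333.3),(400.1,326.5))]:
    print(nm,tri('scene',a,'side',b), onz('side',[b],9)[0],onz('scene',[a],9)[0])
print(Ro.from_euler('xyz',env.state()['ee_rot'],degrees=True).as_matrix().round(3))
# slot black strip ends, side zoom (5,4.6) offset (270,235)
for nm,f,n in [('b',(118,228),(203,460)),('r',(258,200),(347,430)),('y',(390,178),(492,402)),('g',(505,150),(632,372))]:
    q=[(270+p[0]/5,235+p[1]/4.6) for p in (f,n)]
    print(nm,onz('side',q,18).round(1))
# scene zoom 5 offset(230,240)
for nm,f,n in [('b',(268,160),(110,322)),('r',(388,172),(255,350)),('y',(525,198),(402,380)),('g',(668,225),(558,412))]:
    q=[(230+p[0]/5,240+p[1]/5) for p in (f,n)]
    print(nm,onz('scene',q,18).round(1))
E
```

```text
rn (array([510.50633524, 135.44821565, 150.56995448]), np.float64(2.1423075220254706))
rf (array([494.9632726 , -31.3253883 , 142.43833573]), np.float64(0.7182747187280413))
bn (array([687.14980124, 112.60704233, 146.63426443]), np.float64(2.482086926960102))
bf (array([674.95094012, -59.13013775, 141.57097306]), np.float64(0.15472568037858897))
cblue (array([585.69609062, 418.20671851,   9.04752249]), np.float64(1.2071781679517741)) [585.53868669 417.43697521   9.        ] [585.52635809 419.00557597   9.        ]
cred (array([526.82375712, 405.72810763,   9.23580116]), np.float64(0.7909493398328317)) [526.67467483 405.06365231   9.        ] [526.91914549 406.03101377   9.        ]
cy (array([467.86407115, 393.62825363,  10.12366368]), np.float64(0.7736395682577943)) [467.5187813  392.27100785   9.        ] [468.6664831 392.9148791   9.       ]
cg (array([409.05905211, 381.17286863,   9.19816252]), np.float64(1.5922005930598526)) [408.66477856 380.0336382    9.        ] [409.06102149 382.10480322   9.        ]
[[-0.     0.273  0.962]
 [-0.001  0.962 -0.273]
 [-1.    -0.001 -0.   ]]
b [[618.3 258.   18. ]
 [589.  396.4  18. ]]
r [[557.  243.8  18. ]
 [531.4 384.1  18. ]]
y [[498.1 233.   18. ]
 [472.2 372.7  18. ]]
g [[445.  217.4  18. ]
 [413.4 359.6  18. ]]
b [[609.9 265.5  18. ]
 [587.7 398.   18. ]]
r [[560.1 247.8  18. ]
 [528.9 384.5  18. ]]
y [[499.4 236.8  18. ]
 [471.1 372.4  18. ]]
g [[438.6 225.8  18. ]
 [412.1 360.4  18. ]]
```

```bash
cat > plan.py <<'E'
import sys
from h import *
def plan(p1,yaw1,n,p0=None,yaw0=None):
    """tool x down; yaw = world angle of tool y. prints rows"""
    st=env.state(); R=Ro.from_euler('xyz',st['ee_rot'],degrees=True).as_matrix()
    y0=np.degrees(np.arctan2(R[1,1],R[0,1])) if yaw0 is None else yaw0
    p=np.array(st['ee_pos'] if p0 is None else p0,float); a=y0; ps=p.copy()
    out=[]
    for i in range(1,n+1):
        s=i/n; tp=ps+(np.array(p1)-ps)*s; ta=y0+(yaw1-y0)*s
        r=np.radians(a); ty=np.array([np.cos(r),np.sin(r),0]); tz=np.array([np.sin(r),-np.cos(r),0]); tx=np.array([0,0,-1.])
        d=tp-p; row=[round(float(d@v)/10,2) for v in (tx,ty,tz)]
        t=round(-(ta-a)/6,2); row.append(t); out.append(row)
        p=p+10*(row[0]*tx+row[1]*ty+row[2]*tz); a-=6*t
    print('from',ps.round(2),round(y0,2),'to',p.round(2),round(a,2))
    for k in range(0,n,12): print(str(sum(out[k:k+12],[])).replace(' ',''))
if __name__=='__main__':
    v=[float(x) for x in sys.argv[1:]]
    plan(v[:3],v[3],int(v[4]))
E
python3 plan.py 500 255 330 11.8 16
```

```text
from [157.02 552.79 238.33] 74.14 to [499.97 255.02 330.03] 11.8
[-0.57,-1.2,2.57,np.float64(0.65),-0.58,-1.03,2.65,np.float64(0.65),-0.57,-0.85,2.71,np.float64(0.65),-0.57,-0.65,2.76,np.float64(0.65),-0.57,-0.47,2.8,np.float64(0.65),-0.58,-0.28,2.82,np.float64(0.65),-0.57,-0.09,2.84,np.float64(0.65),-0.57,0.11,2.84,np.float64(0.65),-0.58,0.3,2.82,np.float64(0.64),-0.57,0.49,2.8,np.float64(0.65),-0.57,0.68,2.75,np.float64(0.65),-0.57,0.87,2.71,np.float64(0.65)]
[-0.58,1.04,2.64,np.float64(0.65),-0.57,1.23,2.56,np.float64(0.65),-0.57,1.39,2.47,np.float64(0.65),-0.58,1.56,2.37,np.float64(0.65)]
```

Call:
{"op": "jog_arm", "data": {"plan": [-0.57,-1.2,2.57,0.65,-0.58,-1.03,2.65,0.65,-0.57,-0.85,2.71,0.65,-0.57,-0.65,2.76,0.65,-0.57,-0.47,2.8,0.65,-0.58,-0.28,2.82,0.65,-0.57,-0.09,2.84,0.65,-0.57,0.11,2.84,0.65,-0.58,0.3,2.82,0.64,-0.57,0.49,2.8,0.65,-0.57,0.68,2.75,0.65,-0.57,0.87,2.71,0.65], "claw": 4}}

```text
time_s: 1.15
ee_pos: [415.1, 328.6, 307.7]
ee_rot: [-96.2, 90.0, -159.0]
force: [-0.6, 0.4, -0.1]
gripper_width: 40.2
```

Call:
{"op": "jog_arm", "data": {"plan": [-0.58,1.04,2.64,0.65,-0.57,1.23,2.56,0.65,-0.57,1.39,2.47,0.65,-0.58,1.56,2.37,0.65,0,0,0,0,0,0,0,0]}}

```text
time_s: 1.65
ee_pos: [500.8, 254.5, 330.3]
ee_rot: [-113.0, 90.0, 168.7]
force: [-0.0, 0.2, 0.0]
gripper_width: 40.0
```

```bash
python3 - <<'E'
from h import *
import pickle
st=env.state(); im=grab('wrist','w1'); pickle.dump(st,open('w1.pkl','wb'))
print(st['ee_pos'],st['ee_rot'],st['gripper_width'],st['time_s'],st['qvel'].round(2))
E
```

```text
[500.80917407 254.47402951 330.32821985] [-112.96293093   89.96536027  168.72403436] 40.025637445499314 1.65 [ 2.09 -0.65  1.47  0.7   0.23 -0.09]
```

View pics/w1.png

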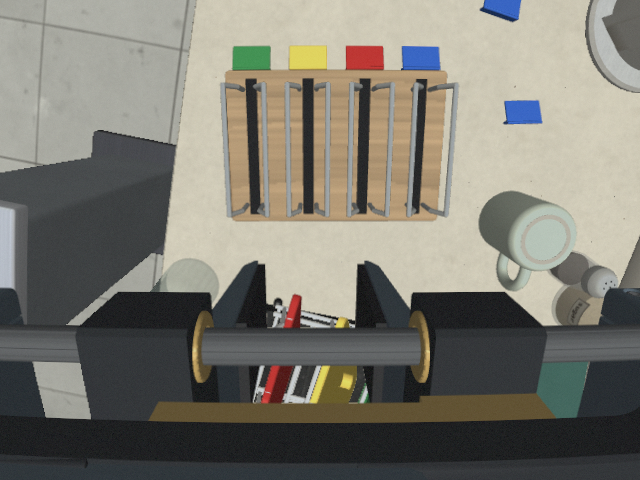

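```bash
python3 - <<'E'
from h import *
import pickle
st=pickle.load(open('w1.pkl','rb')); im=cv2.imread('pics/w1.png')
hsv=cv2.cvtColor(im,cv2.COLOR_BGR2HSV); hsv[235:]=0
clip={}
for col,(a,b) in dict(red=(0,6),yellow=(22,32),green=(50,75),blue=(105,118)).items():
    m=cv2.inRange(hsv,(a,150,90),(b,255,255)); N,L,S,C=cv2.connectedComponentsWithStats(m)
    for i in range(1,N):
        if S[i,4]>300: print(col,S[i],C[i].round(1)); 
        if S[i,4]>300 and 40<C[i][1]<75 and C[i][0]<460: clip[col]=onz('wrist',[C[i]],9,st)[0]
m=cv2.inRange(hsv,(0,0,1),(180,255,50)); m[:60]=0; m[:,:225]=0; m[:,450:]=0
N,L,S,C=cv2.connectedComponentsWithStats(m)
for i in range(1,N):
    if S[i,4]>400:
        ys,xs=np.where(L==i); vx,vy,x0,y0=cv2.fitLine(np.c_[xs,ys].astype(np.float32),2,0,.01,.01).ravel()
        f=lambda y:(x0+(y-y0)*vx/vy,y)
        P=onz('wrist',[f(ys.min()),f(ys.max())],18,st)
        print(S[i],P.round(1).tolist(),'mid',P.mean(0).round(1),'len',np.linalg.norm(P[0]-P[1]).round(1),'ang',np.degrees(np.arctan2(*(P[0]-P[1])[1::-1])).round(2))
for c,p in clip.items(): print(c,p.round(1))
d=clip['blue']-clip['green'];print(np.linalg.norm(d),np.degrees(np.arctan2(d[1],d[0])))
cv2.imwrite('pics/w1z.png',cv2.resize(im[40:230,215:465],None,fx=3.1,fy=3.1,interpolation=2))
E
```

```text
red [346  46  38  24 873] [364.2  57.4]
blue [484   0  37  20 515] [503.6   7.1]
blue [402  46  38  24 829] [420.3  58. ]
blue [505 101  37  23 762] [522.3 111.7]
[ 246   79   14  134 1202] [[414.0, 360.0, 18.0], [443.9, 220.0, 18.0]] mid [428.9 290.   18. ] len 143.2 ang 102.04
[ 303   79   10  134 1225] [[473.5, 372.1, 18.0], [502.6, 232.1, 18.0]] mid [488.  302.1  18. ] len 143.0 ang 101.77
[ 357   79   13  134 1228] [[531.9, 384.4, 18.0], [561.9, 244.5, 18.0]] mid [546.9 314.4  18. ] len 143.1 ang 102.1
[412  79  15 134 851] [[592.2, 397.5, 18.0], [621.6, 257.0, 18.0]] mid [606.9 327.2  18. ] len 143.6 ang 101.85
red [527.4 406.8   9. ]
blue [586.1 419.    9. ]Traceback (most recent call last):
  File "<stdin>", line 20, in <module>
KeyError: 'green'
```

```bash
python3 - <<'E'
from h import *
im=cv2.imread('pics/w1.png')
cv2.imwrite('pics/w1z.png',cv2.resize(im[40:230,215:465],None,fx=3.1,fy=3.1,interpolation=2))
E
```

```text
(no output)
```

View pics/w1z.png

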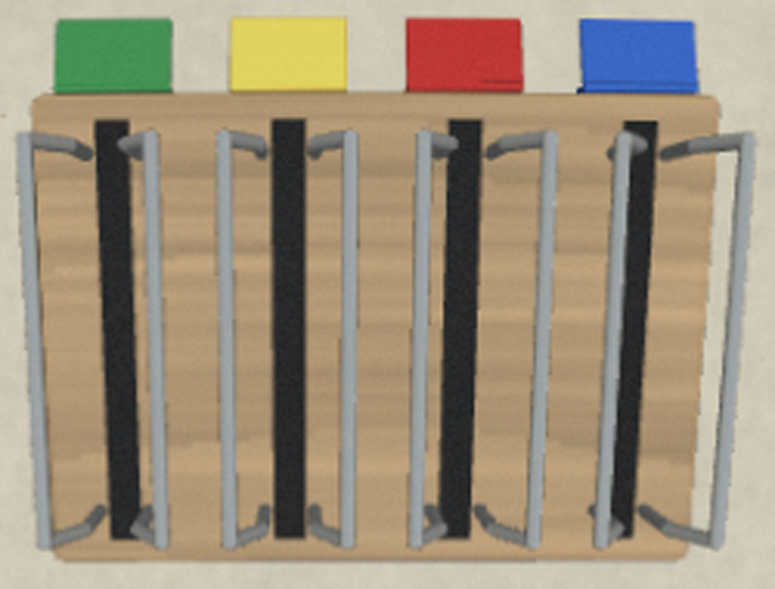

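```bash
python3 - <<'E'
from h import *
import pickle
st=pickle.load(open('w1.pkl','rb'))
q=[(215+x/3.1,40+y/3.1) for x,y in [(285,133),(285,547)]]
P=onz('wrist',q,75,st); print(P,P.mean(0),np.linalg.norm(P[0]-P[1]))
from plan import plan
plan((590,-50,330),-5,12)
E
```

```text
[[475.04064662 363.17300631  75.        ]
 [500.39455261 239.47128298  75.        ]] [487.71759961 301.32214464  75.        ] 126.273262820632
from [499.93 255.15 330.14] 11.78 to [589.96 -50.   330.04] -5.02
[0.0,0.22,2.64,np.float64(0.23),0.0,0.28,2.64,np.float64(0.24),0.0,0.34,2.63,np.float64(0.23),0.0,0.41,2.62,np.float64(0.23),0.01,0.47,2.61,np.float64(0.24),-0.0,0.54,2.59,np.float64(0.23),-0.0,0.6,2.59,np.float64(0.23),-0.0,0.66,2.56,np.float64(0.23),0.0,0.72,2.55,np.float64(0.24),0.0,0.79,2.54,np.float64(0.23),0.0,0.85,2.51,np.float64(0.23),0.0,0.9,2.49,np.float64(0.24)]
```

Call:
{"op": "jog_arm", "data": {"plan": [0,0.22,2.64,0.23,0,0.28,2.64,0.24,0,0.34,2.63,0.23,0,0.41,2.62,0.23,0.01,0.47,2.61,0.24,0,0.54,2.59,0.23,0,0.6,2.59,0.23,0,0.66,2.56,0.23,0,0.72,2.55,0.24,0,0.79,2.54,0.23,0,0.85,2.51,0.23,0,0.9,2.49,0.24]}}

```text
time_s: 2.7
ee_pos: [589.9, -49.5, 330.2]
ee_rot: [-122.1, 89.9, 143.0]
force: [0.2, 0.3, -0.6]
gripper_width: 40.3
```

Call:
{"op": "jog_arm", "data": {"plan": [0,0,0,0,0,0,0,0,0,0,0,0]}}

```text
time_s: 2.95
ee_pos: [589.7, -48.4, 330.3]
ee_rot: [-134.2, 89.9, 130.9]
force: [-1.0, 0.9, 1.2]
gripper_width: 40.3
```

```bash
python3 - <<'E'
from h import *
import pickle
st=env.state(); im=grab('wrist','w2'); pickle.dump(st,open('w2.pkl','wb'))
print(st['ee_pos'],st['ee_rot'],st['gripper_width'],st['time_s'],st['qvel'].round(2))
E
```

```text
[589.70686757 -48.37195917 330.27130147] [-134.17904407   89.91773677  130.91517804] 40.274675612571144 2.95 [ 0.75 -0.46 -0.08 -0.24  0.09 -0.03]
```

View pics/w2.png

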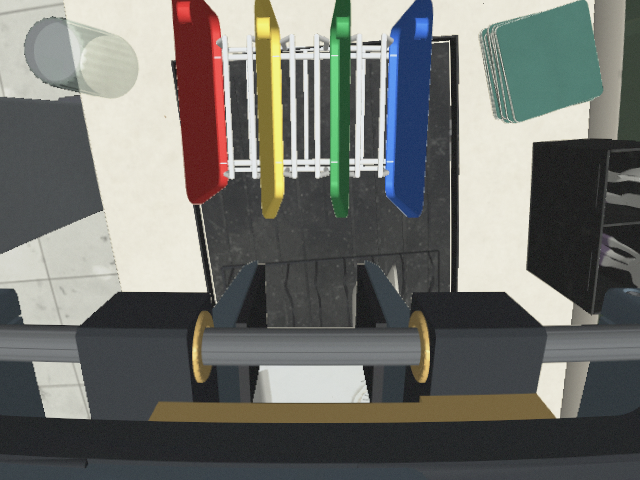

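Call:
{"op": "jog_arm", "data": {"plan": [0,0,-1.5,0,0,0,-1.5,0,0,0,0,0,0,0,0,0,0,0,0,0,0,0,0,0]}}

```text
time_s: 3.5
ee_pos: [592.7, -20.0, 330.6]
ee_rot: [19.5, 90.0, -75.5]
force: [0.3, -0.6, 0.4]
gripper_width: 40.4
```

```bash
python3 - <<'E'
from h import *
import pickle
st=env.state(); im=grab('wrist','w3'); pickle.dump(st,open('w3.pkl','wb'))
print(st['ee_pos'],st['ee_rot'],st['gripper_width'],st['time_s'],st['qvel'].round(2))
cv2.imwrite('pics/w3z.png',cv2.resize(im[0:255,160:460,::-1],None,fx=2.3,fy=2.3,interpolation=2))
E
```

```text
[592.65641369 -19.96244916 330.62854848] [ 19.5196163   89.98545208 -75.45915431] 40.35019704059724 3.5 [-0.49  0.2  -0.04  0.18  0.07  0.09]
```

View pics/w3z.png

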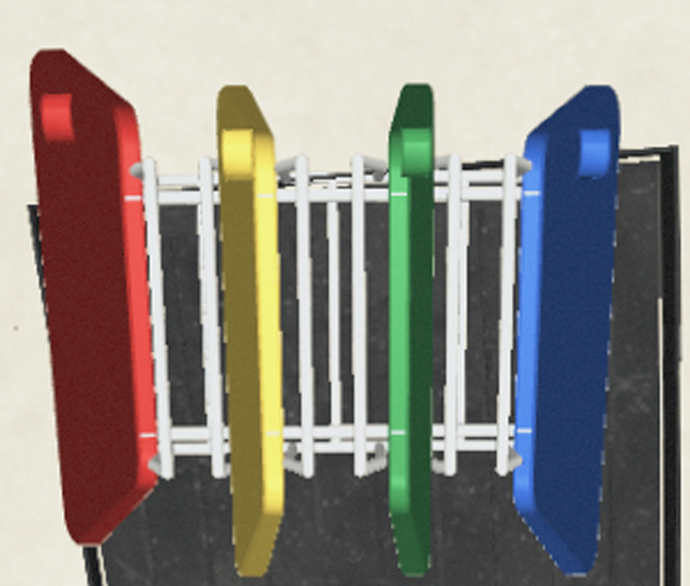

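```bash
cat > bd.py <<'E'
from h import *
import pickle
from scipy.optimize import brentq
st=pickle.load(open('w3.pkl','rb')); im=cv2.imread('pics/w3.png'); hsv=cv2.cvtColor(im,cv2.COLOR_BGR2HSV)
L={};E={}
for col,(a,b),side in [('red',(0,6),0),('yellow',(22,32),0),('green',(50,75),1),('blue',(105,120),1)]:
    m=cv2.inRange(hsv,(a,120,40),(b,255,255)); m[:,:160]=0;m[:,460:]=0;m[258:]=0
    N,l,S,C=cv2.connectedComponentsWithStats(m); i=1+np.argmax(S[1:,4]); m=l==i
    ys=np.where(m.any(1))[0]; y0,y1=ys.min(),ys.max()
    pts=[]
    for y in range(y0+20,y1-20):
        xs=np.where(m[y])[0]; pts.append((xs.min()-.5 if side==0 else xs.max()+.5,y))
    pts=np.array(pts,np.float32)
    vx,vy,px,py=cv2.fitLine(pts,cv2.DIST_HUBER,0,.01,.01).ravel()
    L[col]=[(px+(y-py)*vx/vy,y) for y in (y0+20,y1-20)]
    E[col]=[(np.where(m[y0])[0].mean(),y0-.5),(np.where(m[y1])[0].mean(),y1+.5)]
    print(col,y0,y1,L[col])
def lines(z):
    o={}
    for c in L: o[c]=onz('wrist',L[c],z,st)
    return o
def perp(z):
    o=lines(z); d=sum((o[c][0]-o[c][1])/np.linalg.norm(o[c][0]-o[c][1]) for c in o); d/=np.linalg.norm(d); n=np.array([d[1],-d[0],0])
    return d,n,{c:float(o[c].mean(0)@n) for c in o},o
for z in (135,140,144,148,152):
    d,n,q,o=perp(z); print(z,np.degrees(np.arctan2(d[1],d[0])).round(2),{k:round(v,1) for k,v in q.items()},'r-b',round(q['blue']-q['red'],1))
    print('  ends',{c:(onz('wrist',E[c],z-10,st)@d).round(1).tolist() for c in E})
E
python3 bd.py
```

```text
red 22 235 [(np.float64(172.77635357336015), np.int64(42)), (np.float64(187.03943158066676), np.int64(215))]
yellow 38 249 [(np.float64(254.4106288803704), np.int64(58)), (np.float64(261.2963253622364), np.int64(229))]
green 37 248 [(np.float64(347.62012302431623), np.int64(57)), (np.float64(346.3596550088703), np.int64(228))]
blue 38 248 [(np.float64(428.7791696631138), np.int64(58)), (np.float64(419.65182327465413), np.int64(228))]
135 85.7 {'red': 487.6, 'yellow': 550.7, 'green': 623.2, 'blue': 686.4} r-b 198.8
  ends {'red': [180.3, 5.0], 'yellow': [166.8, -8.7], 'green': [166.7, -8.4], 'blue': [165.9, -9.2]}
140 85.7 {'red': 489.2, 'yellow': 551.3, 'green': 622.8, 'blue': 685.0} r-b 195.9
  ends {'red': [179.2, 6.4], 'yellow': [165.9, -7.1], 'green': [165.8, -6.9], 'blue': [165.0, -7.6]}
144 85.7 {'red': 490.4, 'yellow': 551.8, 'green': 622.4, 'blue': 684.0} r-b 193.5
  ends {'red': [178.3, 7.5], 'yellow': [165.1, -5.9], 'green': [165.0, -5.6], 'blue': [164.3, -6.3]}
148 85.7 {'red': 491.7, 'yellow': 552.3, 'green': 622.1, 'blue': 682.9} r-b 191.2
  ends {'red': [177.4, 8.5], 'yellow': [164.4, -4.6], 'green': [164.3, -4.4], 'blue': [163.5, -5.1]}
152 85.7 {'red': 492.9, 'yellow': 552.8, 'green': 621.8, 'blue': 681.8} r-b 188.9
  ends {'red': [176.5, 9.6], 'yellow': [163.6, -3.4], 'green': [163.5, -3.2], 'blue': [162.8, -3.9]}
```

```bash
sed -i 's/t=round(-(ta-a)\/6,2)/t=round(float(-(ta-a)\/6),2)/; s/row=\[round(float(d@v)\/10,2)/row=[round(float(d@v)\/10,2)+0.0/' plan.py; python3 plan.py 502.8 55.4 200 -4.3 9
```

```text
from [592.69 -20.18 330.62] -5.01 to [502.77  55.43 200.02] -4.29
[1.45,-1.07,-0.75,-0.01,1.45,-1.07,-0.75,-0.02,1.45,-1.06,-0.75,-0.01,1.46,-1.07,-0.76,-0.01,1.45,-1.06,-0.75,-0.02,1.45,-1.06,-0.76,-0.01,1.45,-1.07,-0.76,-0.01,1.45,-1.06,-0.76,-0.01,1.45,-1.06,-0.76,-0.02]
```

Call:
{"op": "jog_arm", "data": {"plan": [1.45,-1.07,-0.75,-0.01,1.45,-1.07,-0.75,-0.02,1.45,-1.06,-0.75,-0.01,1.46,-1.07,-0.76,-0.01,1.45,-1.06,-0.75,-0.02,1.45,-1.06,-0.76,-0.01,1.45,-1.07,-0.76,-0.01,1.45,-1.06,-0.76,-0.01,1.45,-1.06,-0.76,-0.02,0,0,0,0,0,0,0,0,0,0,0,0]}}

```text
time_s: 4.55
ee_pos: [504.2, 55.3, 201.0]
ee_rot: [92.6, 89.9, -1.7]
force: [0.3, 0.1, -0.2]
gripper_width: 40.1
```

```bash
python3 - <<'E'
from h import *
st=env.state(); im=grab('wrist','w4'); grab('side','s4')
print(st['ee_pos'],st['ee_rot'],st['time_s'])
P=[(502.8+5*.997+k*.075,55.4+k*.997,147) for k in (-85,0,85)]
print(proj('wrist',P,st))
E
```

```text
[504.17510417  55.26117358 200.96497312] [92.5879214  89.85977729 -1.70924925] 4.55
[[315.41208479 411.67715675]
 [316.05139923 273.98357992]
 [316.73659481 101.69764158]]
```

View pics/w4.png

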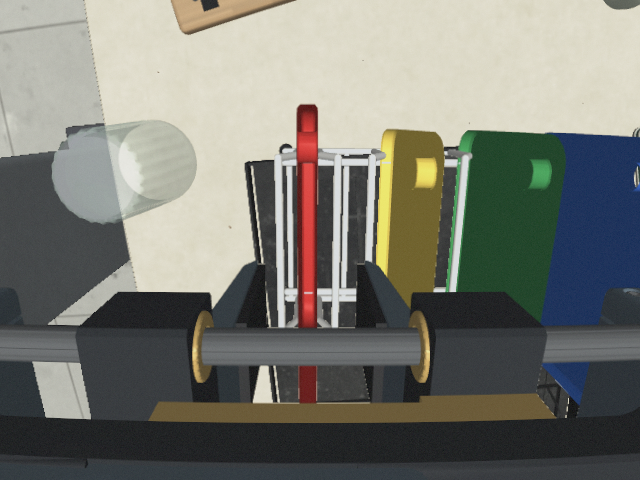

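Call:
{"op": "jog_arm", "data": {"plan": [2,0,0,0,2,0,0,0,1.5,0,0,0,0.7,0,0,0,0,0,0,0,0,0,0,0]}}

```text
time_s: 5.15
ee_pos: [503.7, 55.6, 138.5]
ee_rot: [101.9, 89.9, 7.6]
force: [0.2, 0.1, 0.2]
gripper_width: 40.3
```

Call:
{"op": "jog_arm", "data": {"plan": [0,0,0,0,0,0,0,0,0,0,0,0,0,0,0,0,0,0,0,0,0,0,0,0,0,0,0,0,0,0,0,0], "claw": 0, "newtons": 35}}

```text
time_s: 5.82
ee_pos: [503.1, 55.8, 138.3]
ee_rot: [106.5, 90.0, 12.2]
force: [-0.5, 0.0, 2.5]
gripper_width: 9.9
```

```bash
python3 - <<'E'
from h import *
st=env.state(); im=grab('wrist','w5')
print(st['ee_pos'],st['ee_rot'],st['time_s'],st['gripper_width'],st['force'])
E
```

```text
[503.11904602  55.76076457 138.29821985] [106.4860738   89.9605935   12.20537935] 5.8167 9.919142699942704 [-0.54519451  0.01953849  2.53911998]
```

View pics/w5.png

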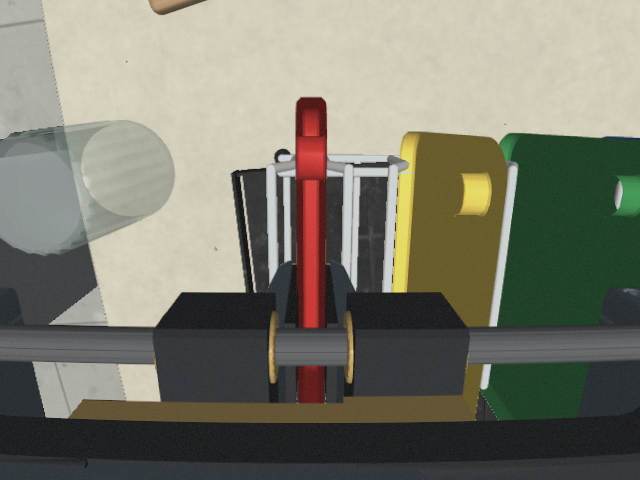

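```bash
python3 - <<'E'
from h import *
st=env.state()
R=Ro.from_euler('xyz',st['ee_rot'],degrees=True).as_matrix()
for z in (147,140,135): 
    P=onz('wrist',[(311,96.5)],z,st)[0]; print(z,P,R.T@(P-st['ee_pos']))
import plan
plan.plan((503,55.8,300),-4.3,6)
c=np.array([517.7,308.4]);u=np.array([np.cos(np.radians(11.87)),np.sin(np.radians(11.87))])
for k,n in ((90,'blue'),(30,'red'),(-30,'yellow'),(-90,'green')): print(n,c+k*u)
E
```

```text
147 [510.23051772 139.45014458 147.        ] [ -8.7095946    0.84342492 -83.98824613]
140 [510.2611863  139.86567678 140.        ] [ -1.70950307   0.83867136 -84.40334068]
135 [510.28309244 140.16248549 135.        ] [  3.29056231   0.83527595 -84.69983679]
from [503.12  55.76 138.27] -4.28 to [503.02  55.77 299.97] -4.28
[-2.7,0.0,0.0,0.0,-2.69,0.0,0.0,0.0,-2.7,-0.01,0.0,0.0,-2.69,0.0,0.0,0.0,-2.7,0.0,0.0,0.0,-2.69,0.0,0.0,0.0]
blue [605.77551373 326.91226299]
red [547.05850458 314.57075433]
yellow [488.34149542 302.22924567]
green [429.62448627 289.88773701]
```

Call:
{"op": "jog_arm", "data": {"plan": [-1.5,0,0,0,-2.5,0,0,0,-3,0,0,0,-3,0,0,0,-3,0,0,0,-2,0,0,0,-1.2,0,0,0,0,0,0,0]}}

```text
time_s: 6.53
ee_pos: [503.9, 55.8, 302.2]
ee_rot: [100.1, 89.7, 5.9]
force: [-0.9, 0.5, -2.0]
gripper_width: 10.4
```

```bash
python3 plan.py 547.1 314.6 295 11.87 11; python3 - <<'E'
from h import *
print(env.state()['force'],env.state()['gripper_width'])
grab('side','s5')
E
```

```text
from [503.9   55.81 302.16] -4.28 to [547.13 314.63 294.96] 11.86
[0.07,0.22,-2.38,-0.24,0.06,0.27,-2.36,-0.25,0.07,0.34,-2.37,-0.24,0.06,0.4,-2.35,-0.25,0.07,0.46,-2.34,-0.24,0.06,0.51,-2.33,-0.25,0.07,0.58,-2.31,-0.24,0.06,0.64,-2.3,-0.25,0.07,0.69,-2.28,-0.24,0.06,0.75,-2.27,-0.25,0.07,0.82,-2.24,-0.24]
[-0.88777052  0.47072799 -1.96836551] 10.433779177639872
```

View pics/s5.png

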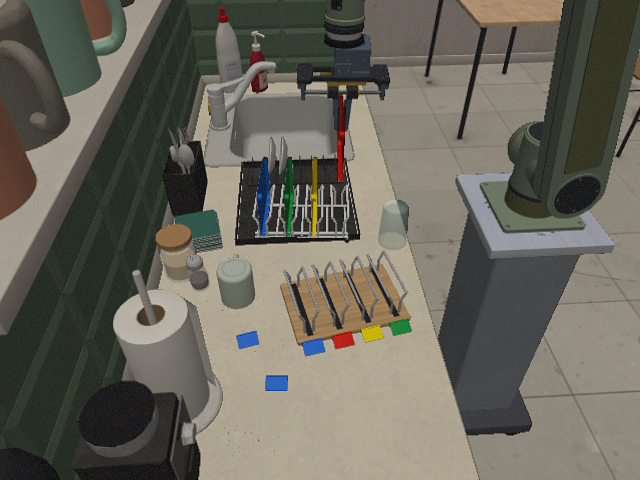

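The side view shows the red board (340, 140) lifted and the others still in place. Next I move it over to its slot.

Call:
{"op": "jog_arm", "data": {"plan": [0.07,0.22,-2.38,-0.24,0.06,0.27,-2.36,-0.25,0.07,0.34,-2.37,-0.24,0.06,0.4,-2.35,-0.25,0.07,0.46,-2.34,-0.24,0.06,0.51,-2.33,-0.25,0.07,0.58,-2.31,-0.24,0.06,0.64,-2.3,-0.25,0.07,0.69,-2.28,-0.24,0.06,0.75,-2.27,-0.25,0.07,0.82,-2.24,-0.24,0,0,0,0]}}

```text
time_s: 7.58
ee_pos: [545.7, 318.4, 289.0]
ee_rot: [-110.4, 89.8, 171.7]
force: [0.1, 0.6, -3.0]
gripper_width: 9.8
```

Call:
{"op": "jog_arm", "data": {"plan": [0,0,0,0,0,0,0,0,0,0,0,0]}}

```text
time_s: 7.83
ee_pos: [545.8, 313.5, 291.8]
ee_rot: [-65.0, 89.9, -143.2]
force: [-0.1, -0.0, -3.8]
gripper_width: 9.6
```

```bash
python3 plan.py 547.1 314.6 210 11.87 5; python3 - <<'E'
from h import *
grab('side','s6'); im=grab('wrist','w6')
E
```

```text
from [545.78 313.5  291.78] 11.81 to [547.08 314.59 209.98] 11.87
[1.64,0.03,-0.02,-0.0,1.63,0.03,-0.01,-0.0,1.64,0.03,-0.02,-0.01,1.63,0.03,-0.01,0.0,1.64,0.03,-0.02,0.0]
```

View pics/w6.png

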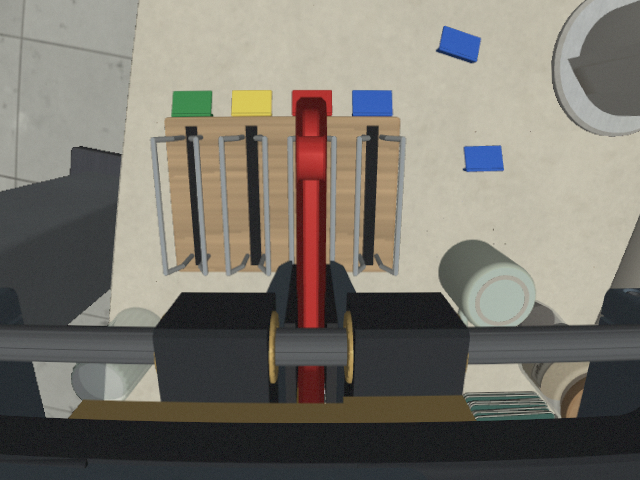

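```bash
cat > strips.py <<'E'
from h import *
def strips(name,st,x0=140,x1=460,ymax=285):
    im=cv2.imread(f'pics/{name}.png'); g=im.max(2); m=((g<60)).astype(np.uint8); m[ymax:]=0; m[:60]=0; m[:,:x0]=0; m[:,x1:]=0
    R=Ro.from_euler('xyz',st['ee_rot'],degrees=True).as_matrix()
    N,L,S,C=cv2.connectedComponentsWithStats(m)
    for i in range(1,N):
        if S[i,4]>400 and S[i,3]>90:
            ys,xs=np.where(L==i); vx,vy,px,py=cv2.fitLine(np.c_[xs,ys].astype(np.float32),cv2.DIST_HUBER,0,.01,.01).ravel()
            f=lambda y:(px+(y-py)*vx/vy,y)
            P=onz('wrist',[f(ys.min()-.5),f(ys.max()+.5)],18,st); T=(P-st['ee_pos'])@R
            print(S[i],'tool y',T[:,1].round(1),'z',T[:,2].round(1),'mid',P.mean(0)[:2].round(1),'len',np.linalg.norm(P[0]-P[1]).round(1),'ang',np.degrees(np.arctan2(*(P[0]-P[1])[1::-1])).round(2))
if __name__=='__main__':
    import sys; strips(sys.argv[1],env.state())
E
python3 strips.py w6
```

```text
[186 127  15 138 808] tool y [-120.9 -121.9] z [-72.7  72.3] mid [427.1 288.8] len 145.1 ang 101.38
[ 246  126   15  139 1383] tool y [-59.2 -58.7] z [-73.3  72.1] mid [488.1 301.9] len 145.4 ang 102.01
[ 363  126   15  139 1413] tool y [61.4 61.8] z [-73.3  72. ] mid [606.1 326.7] len 145.3 ang 101.93
```

Call:
{"op": "jog_arm", "data": {"plan": [2.2,0.03,-0.02,0,2.2,0.03,-0.02,0,2.1,0.03,-0.02,0,1.6,0.03,-0.02,0,0,0,0,0,0,0,0,0,0,0,0,0]}}

```text
time_s: 8.52
ee_pos: [547.9, 315.6, 213.2]
ee_rot: [108.4, 89.9, 30.2]
force: [-0.7, 0.1, -1.1]
gripper_width: 9.7
```

```bash
python3 - <<'E'
from h import *
st=env.state();print(st['ee_pos'],st['force'],st['torque'])
im=grab('side','s7');c=grab('scene','c7')
a=cv2.resize(im[200:350,270:420],None,fx=3.9,fy=3.9,interpolation=2); b=cv2.resize(c[210:360,230:400],None,fx=3.4,fy=3.9,interpolation=2)
cv2.imwrite('pics/m7.png',cv2.resize(np.hstack([a,b]),(800,400))[:,:,::-1])
E
```

```text
[547.87575659 315.55940372 213.23048641] [-0.70982199  0.07401805 -1.14207174] [-0.04151536  0.02703466  0.05902569]
```

View pics/m7.png

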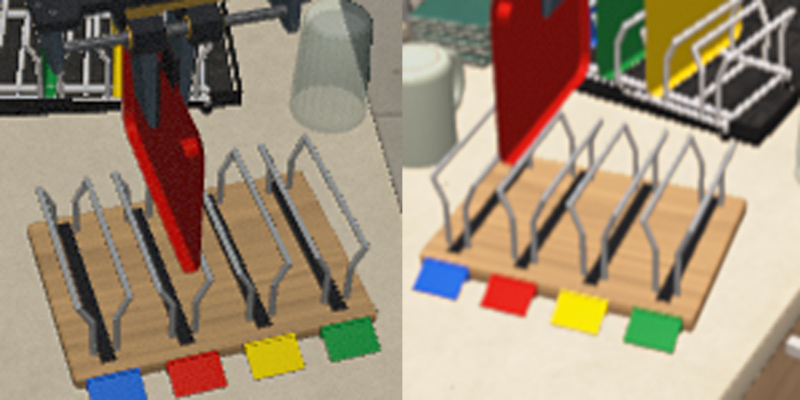

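Call:
{"op": "jog_arm", "data": {"plan": [1.2,-0.05,0.05,0,1.5,0,0,0,1.5,0,0,0,1.2,0,0,0,0.8,0,0,0,0,0,0,0,0,0,0,0,0,0,0,0]}}

```text
time_s: 9.28
ee_pos: [547.5, 315.4, 151.0]
ee_rot: [109.7, 89.9, 31.5]
force: [0.3, -0.0, -2.3]
gripper_width: 9.7
```

```bash
python3 - <<'E'
from h import *
st=env.state();print(st['ee_pos'],st['force'],st['torque'],st['gripper_width'],st['time_s'])
E
```

```text
[547.45157546 315.37058483 151.04060544] [ 0.30366543 -0.02626937 -2.30003375] [-0.09394483  0.17591288  0.03580404] 9.695604224544889 9.2833
```

Call:
{"op": "jog_arm", "data": {"plan": [0.5,0,0,0,0.4,0,0,0,0.2,0,0,0,0.2,0,0,0,0.1,0,0,0,0,0,0,0,0,0,0,0]}}

```text
time_s: 9.87
ee_pos: [546.9, 315.0, 135.7]
ee_rot: [117.2, 90.0, 39.1]
force: [-0.4, 0.2, -2.3]
gripper_width: 9.6
```

Call:
{"op": "jog_arm", "data": {"plan": [0.1,0,0,0,0.1,0,0,0,0.1,0,0,0,0,0,0,0]}}

```text
time_s: 10.2
ee_pos: [546.7, 314.9, 132.5]
ee_rot: [-84.3, 90.0, -162.4]
force: [-0.2, -0.2, -3.3]
gripper_width: 9.8
```

Call:
{"op": "jog_arm", "data": {"plan": [0.1,0,0,0,0.1,0,0,0,0,0,0,0]}}

```text
time_s: 10.45
ee_pos: [546.7, 314.9, 130.5]
ee_rot: [-84.8, 90.0, -162.9]
force: [0.0, 0.2, -3.3]
gripper_width: 10.2
```

```bash
python3 - <<'E'
from h import *
im=grab('side','s8');c=grab('scene','c8')
a=cv2.resize(im[200:350,270:420],None,fx=3.9,fy=3.9,interpolation=2); b=cv2.resize(c[210:360,230:400],None,fx=3.4,fy=3.9,interpolation=2)
cv2.imwrite('pics/m8.png',cv2.resize(np.hstack([a,b]),(800,400))[:,:,::-1])
E
```

```text
(no output)
```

View pics/m8.png

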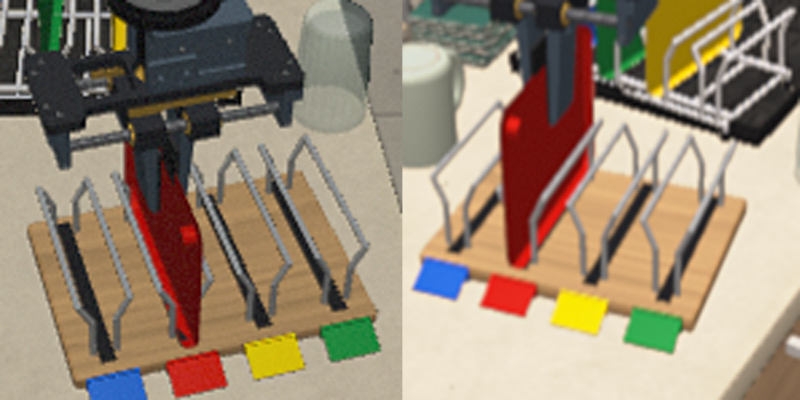

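Call:
{"op": "jog_arm", "data": {"plan": [0.1,0,0,0,0.1,0,0,0,0,0,0,0]}}

```text
time_s: 10.8
ee_pos: [547.1, 315.1, 130.1]
ee_rot: [108.0, 89.9, 29.9]
force: [-1.2, -1.2, 4.6]
gripper_width: 9.8
```

Call:
{"op": "jog_arm", "data": {"plan": [0,0,0,0,0,0,0,0,0,0,0,0,0,0,0,0,0,0,0,0], "claw": 4}}

```text
time_s: 11.22
ee_pos: [546.8, 315.0, 128.6]
ee_rot: [-162.0, 90.0, 119.9]
force: [-0.4, 0.1, 0.7]
gripper_width: 38.8
```

Call:
{"op": "jog_arm", "data": {"plan": [-1.5,0,0,0,-2.5,0,0,0,-3,0,0,0,-3,0,0,0,-3,0,0,0,-2.5,0,0,0,-1.5,0,0,0,0,0,0,0,0,0,0,0]}}

```text
time_s: 11.97
ee_pos: [546.9, 315.0, 299.0]
ee_rot: [110.3, 89.9, 32.2]
force: [0.0, 0.4, -0.7]
gripper_width: 40.0
```

```bash
python3 - <<'E'
from h import *
st=env.state(); im=grab('wrist','w9'); print(st['ee_pos'],st['force'])
R=Ro.from_euler('xyz',st['ee_rot'],degrees=True).as_matrix()
P=onz('wrist',[(311,96.5)],137,st)[0]
import plan
plan.plan((560.8,38.2,300),-4.3,12)
E
python3 strips.py w9
```

```text
[546.89432996 315.02253127 298.9774305 ] [ 0.04899021  0.40572501 -0.74053591]
from [546.37 314.76 297.59] 11.86 to [560.78  38.24 299.99] -4.28
[-0.02,-0.36,2.28,0.22,-0.02,-0.3,2.29,0.23,-0.02,-0.25,2.29,0.22,-0.02,-0.19,2.3,0.23,-0.02,-0.14,2.31,0.22,-0.02,-0.09,2.3,0.23,-0.02,-0.03,2.31,0.22,-0.02,0.02,2.31,0.23,-0.02,0.08,2.3,0.22,-0.02,0.13,2.31,0.22,-0.02,0.18,2.3,0.23,-0.02,0.24,2.29,0.22]
[186 128  15 136 801] tool y [-122.1 -123.5] z [-71.7  73. ] mid [425.9 288.7] len 144.7 ang 101.31
[ 232  128   33  157 1861] tool y [-59.9 -62.4] z [-71.3  97.4] mid [488.8 289.2] len 168.7 ang 101.01
[ 357  128   34  157 1924] tool y [58.1 62.6] z [-71.3  97.2] mid [607.7 314.3] len 168.6 ang 103.38
[308 151   7 112 695] tool y [0.7 0.5] z [-48.4  71.5] mid [548.9 303.4] len 119.9 ang 101.72
```

View pics/w9.png

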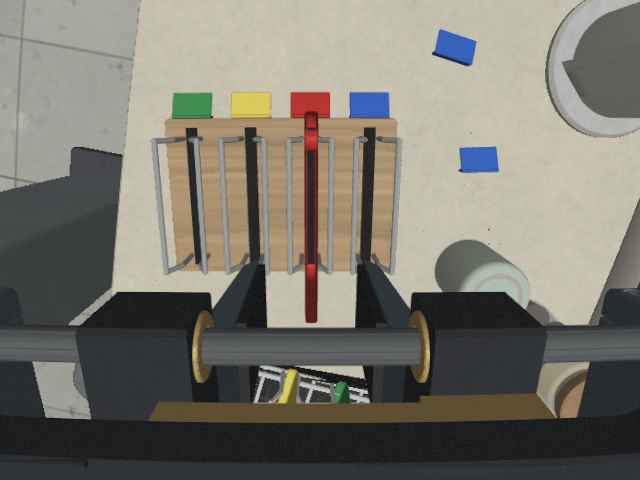

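```bash
python3 - <<'E'
from h import *
st=env.state()
for z in (144,134): 
    P=onz('wrist',[(311,111.5),(311,322.5)],z,st); print(P.round(1),P.mean(0),np.linalg.norm(P[0]-P[1]))
E
```

```text
[[529.8 396.4 144. ]
 [563.2 237.7 144. ]] [546.4783802  317.04361966 144.        ] 162.19692161756373
[[529.7 396.6 134. ]
 [564.2 232.6 134. ]] [546.96094801 314.64064922 134.        ] 167.61099816382855
```

```bash
python3 plan.py 561.7 38.1 205 -4.3 12
```

```text
from [546.37 314.76 297.59] 11.86 to [561.68  38.11 204.99] -4.28
[0.77,-0.35,2.28,0.22,0.77,-0.29,2.29,0.23,0.77,-0.25,2.3,0.22,0.78,-0.18,2.3,0.23,0.77,-0.14,2.31,0.22,0.77,-0.08,2.3,0.23,0.77,-0.02,2.31,0.22,0.77,0.03,2.31,0.23,0.77,0.09,2.31,0.22,0.78,0.13,2.3,0.22,0.77,0.2,2.3,0.23,0.77,0.24,2.3,0.22]
```

Call:
{"op": "jog_arm", "data": {"plan": [0.77,-0.35,2.28,0.22,0.77,-0.29,2.29,0.23,0.77,-0.25,2.3,0.22,0.78,-0.18,2.3,0.23,0.77,-0.14,2.31,0.22,0.77,-0.08,2.3,0.23,0.77,-0.02,2.31,0.22,0.77,0.03,2.31,0.23,0.77,0.09,2.31,0.22,0.78,0.13,2.3,0.22,0.77,0.2,2.3,0.23,0.77,0.24,2.3,0.22]}}

```text
time_s: 13.02
ee_pos: [560.8, 37.1, 203.6]
ee_rot: [-84.2, 89.8, -178.5]
force: [0.2, -0.1, 0.3]
gripper_width: 40.5
```

Call:
{"op": "jog_arm", "data": {"plan": [0,0,0,0,0,0,0,0,0,0,0,0,0,0,0,0]}}

```text
time_s: 13.35
ee_pos: [562.0, 39.2, 205.8]
ee_rot: [-129.5, 90.0, 136.3]
force: [-1.0, -0.7, -0.1]
gripper_width: 40.0
```

```bash
python3 - <<'E'
from h import *
st=env.state(); im=grab('wrist','w10'); print(st['ee_pos'],st['force'])
import plan
plan.plan((561.7,38.1,139),-4.3,5)
E
```

```text
[561.98157734  39.23251476 205.82697958] [-0.95592778 -0.65088471 -0.11635223]
from [562.07  39.32 206.06] -4.2 to [561.68  38.14 138.96] -4.32
[1.34,-0.01,0.02,0.0,1.34,0.0,0.03,0.01,1.34,-0.01,0.02,-0.0,1.34,0.0,0.03,0.0,1.35,-0.01,0.02,0.01]
```

View pics/w10.png

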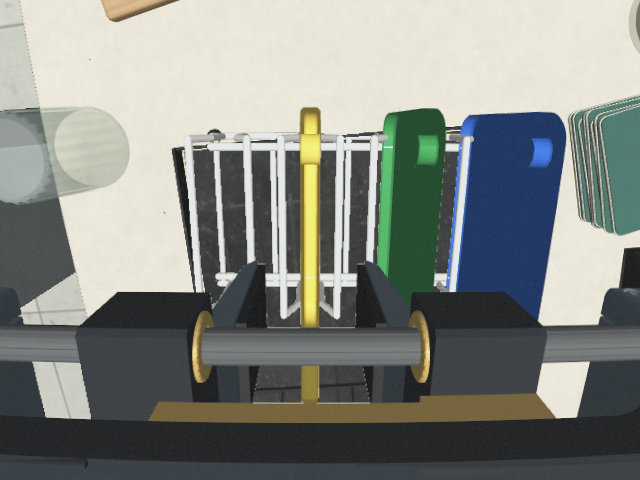

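Yellow sits between the fingers (column ~311, near end row 108). I'll descend and grip.

Call:
{"op": "jog_arm", "data": {"plan": [2,0,0.03,0,2,0,0.03,0,1.7,0,0.02,0,1.0,0,0.02,0,0,0,0,0,0,0,0,0]}}

```text
time_s: 13.9
ee_pos: [562.2, 37.9, 139.2]
ee_rot: [-137.2, 90.0, 128.6]
force: [-0.1, -0.1, -0.2]
gripper_width: 39.7
```

Call:
{"op": "jog_arm", "data": {"plan": [0,0,0,0,0,0,0,0,0,0,0,0,0,0,0,0,0,0,0,0,0,0,0,0,0,0,0,0], "claw": 0}}

```text
time_s: 14.48
ee_pos: [562.3, 37.3, 139.6]
ee_rot: [103.9, 89.9, 9.6]
force: [0.8, 0.1, 1.6]
gripper_width: 9.4
```

```bash
cat > end.py <<'E'
from h import *
import sys
# near end of gripped board along tool z; held board extreme row in column ~311
name=sys.argv[1]; a,b=float(sys.argv[2]),float(sys.argv[3])
st=env.state(); im=grab('wrist',name); hsv=cv2.cvtColor(im,cv2.COLOR_RGB2HSV)
m=cv2.inRange(hsv,(int(a),120,40),(int(b),255,255)); m[:,:285]=0; m[:,340:]=0; m[262:]=0
n,l,S,C=cv2.connectedComponentsWithStats(m); i=1+np.argmax(S[1:,4]); y0=S[i,1]; x=np.where(l[y0]==i)[0].mean()
R=Ro.from_euler('xyz',st['ee_rot'],degrees=True).as_matrix()
o,d=ray('wrist',[(x,y0-.5)],st); o=R.T@(o-st['ee_pos']); d=R.T@d[0]
T=o+d*((0-o[0])/d[0]); print('row',y0,x,'near end tool y,z',T[1:].round(2),'mid z',round(T[2]+85,2),'pos',st['ee_pos'].round(1),'w',st['gripper_width'],'F',st['force'].round(1))
E
python3 end.py w11 20 34
```

```text
row 95 311.0 near end tool y,z [  0.84 -85.15] mid z -0.15 pos [562.3  37.3 139.6] w 9.403079276676763 F [0.8 0.1 1.6]
```

Call:
{"op": "jog_arm", "data": {"plan": [-1.5,0,0,0,-2.5,0,0,0,-3,0,0,0,-3,0,0,0,-3,0,0,0,-2,0,0,0,-1,0,0,0,0,0,0,0,0,0,0,0]}}

```text
time_s: 15.28
ee_pos: [561.5, 37.3, 297.9]
ee_rot: [-85.7, 89.9, -180.0]
force: [0.2, -0.4, -2.4]
gripper_width: 9.7
```

```bash
python3 plan.py 488.2 302.2 295 11.87 11
```

```text
from [561.49  37.28 297.92] -4.28 to [488.17 302.22 295.02] 11.86
[0.03,-0.84,-2.35,-0.24,0.02,-0.79,-2.37,-0.25,0.03,-0.72,-2.4,-0.24,0.03,-0.66,-2.41,-0.25,0.02,-0.6,-2.42,-0.24,0.03,-0.54,-2.44,-0.25,0.03,-0.47,-2.46,-0.24,0.02,-0.42,-2.46,-0.25,0.03,-0.34,-2.48,-0.24,0.03,-0.29,-2.48,-0.25,0.02,-0.22,-2.49,-0.24]
```

Call:
{"op": "jog_arm", "data": {"plan": [0.03,-0.84,-2.35,-0.24,0.02,-0.79,-2.37,-0.25,0.03,-0.72,-2.4,-0.24,0.03,-0.66,-2.41,-0.25,0.02,-0.6,-2.42,-0.24,0.03,-0.54,-2.44,-0.25,0.03,-0.47,-2.46,-0.24,0.02,-0.42,-2.46,-0.25,0.03,-0.34,-2.48,-0.24,0.03,-0.29,-2.48,-0.25,0.02,-0.22,-2.49,-0.24,0,0,0,0]}}

```text
time_s: 16.28
ee_pos: [486.5, 305.8, 293.1]
ee_rot: [-105.1, 89.7, 177.1]
force: [-0.5, 1.1, -3.0]
gripper_width: 9.8
```

Call:
{"op": "jog_arm", "data": {"plan": [0,0,0,0,0,0,0,0,0,0,0,0,0,0,0,0,0,0,0,0]}}

```text
time_s: 16.7
ee_pos: [488.9, 301.4, 296.1]
ee_rot: [-56.2, 90.0, -134.4]
force: [-0.1, -0.8, -2.5]
gripper_width: 9.5
```

```bash
python3 end.py w12 20 34; python3 strips.py w12; python3 plan.py 488.2 302.2 150 11.87 8
```

```text
row 91 309.5 near end tool y,z [  0.37 -86.23] mid z -1.23 pos [488.9 301.4 296.1] w 9.467616663482373 F [-0.1 -0.8 -2.5]
[ 245  126   15  137 1324] tool y [-61.2 -60.7] z [-73.2  71.1] mid [429.1 290.1] len 144.3 ang 101.97
[363 127  11 136 865] tool y [60.3 60.8] z [-72.3  71. ] mid [548.1 314.6] len 143.3 ang 101.97
[420 127  15 137 804] tool y [121.4 121.8] z [-72.8  72.2] mid [608.  326.7] len 145.0 ang 101.95
from [488.95 301.54 296.26] 11.79 to [488.2  302.2  149.96] 11.85
[1.83,-0.01,-0.01,-0.0,1.83,-0.01,-0.01,-0.0,1.82,0.0,-0.01,-0.01,1.83,-0.01,-0.01,0.0,1.83,-0.01,-0.01,0.0,1.83,-0.01,-0.01,-0.0,1.83,0.0,-0.01,-0.0,1.83,-0.01,-0.01,-0.0]
```

View pics/w12.png

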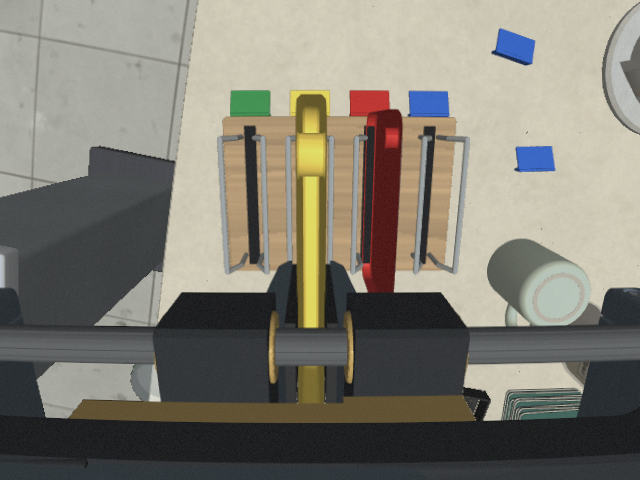

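Call:
{"op": "jog_arm", "data": {"plan": [1.5,0,0,0,2.2,-0.01,-0.02,0,2.2,-0.01,-0.02,0,2.2,-0.01,-0.02,0,2.2,-0.01,-0.02,0,1.8,0,0,0,1.5,0,0,0,1,0,0,0,0,0,0,0,0,0,0,0,0,0,0,0]}}

```text
time_s: 17.67
ee_pos: [488.8, 303.2, 151.3]
ee_rot: [113.3, 89.9, 35.1]
force: [-0.1, 0.4, -2.6]
gripper_width: 9.4
```

Call:
{"op": "jog_arm", "data": {"plan": [0.6,0,0,0,0.6,0,0,0,0.3,0,0,0,0.2,0,0,0,0.1,0,0,0,0,0,0,0,0,0,0,0]}}

```text
time_s: 18.25
ee_pos: [488.3, 303.1, 132.3]
ee_rot: [110.8, 90.0, 32.6]
force: [-0.5, 0.8, -1.9]
gripper_width: 9.7
```

Call:
{"op": "jog_arm", "data": {"plan": [0.1,0,0,0,0.1,0,0,0,0,0,0,0]}}

```text
time_s: 18.5
ee_pos: [488.5, 303.2, 131.3]
ee_rot: [111.6, 89.9, 33.4]
force: [-1.5, -0.2, 4.0]
gripper_width: 10.0
```

Floor contact at the expected height, so I'll release and retreat.

Call:
{"op": "jog_arm", "data": {"plan": [0,0,0,0,0,0,0,0,0,0,0,0,0,0,0,0,0,0,0,0], "claw": 4}}

```text
time_s: 18.92
ee_pos: [488.1, 303.0, 130.2]
ee_rot: [-175.4, 90.0, 106.5]
force: [-0.2, 0.8, 0.9]
gripper_width: 39.1
```

Call:
{"op": "jog_arm", "data": {"plan": [-1.5,0,0,0,-2.5,0,0,0,-3,0,0,0,-3,0,0,0,-3,0,0,0,-2.5,0,0,0,-1.5,0,0,0,0,0,0,0,0,0,0,0]}}

```text
time_s: 19.67
ee_pos: [488.2, 303.0, 300.4]
ee_rot: [111.6, 89.9, 33.5]
force: [0.3, -0.6, -1.6]
gripper_width: 39.7
```

```bash
python3 - <<'E'
from h import *
st=env.state(); im=grab('wrist','w13'); print(st['ee_pos'],st['force'])
import plan
plan.plan((621.4,33.5,205),-4.3,13)
E
```

```text
[488.18698277 302.99780869 300.42772619] [ 0.30108003 -0.61584156 -1.58629326]
from [487.71 302.7  299.12] 11.86 to [621.44  33.45 205.02] -4.28
[0.72,0.58,2.24,0.21,0.73,0.63,2.22,0.2,0.72,0.68,2.21,0.21,0.73,0.72,2.2,0.21,0.72,0.77,2.18,0.21,0.72,0.83,2.16,0.2,0.73,0.86,2.14,0.21,0.72,0.91,2.13,0.21,0.73,0.96,2.1,0.2,0.72,1.01,2.08,0.21,0.72,1.04,2.07,0.21,0.73,1.1,2.03,0.21]
[0.72,1.14,2.02,0.2]
```

View pics/w13.png

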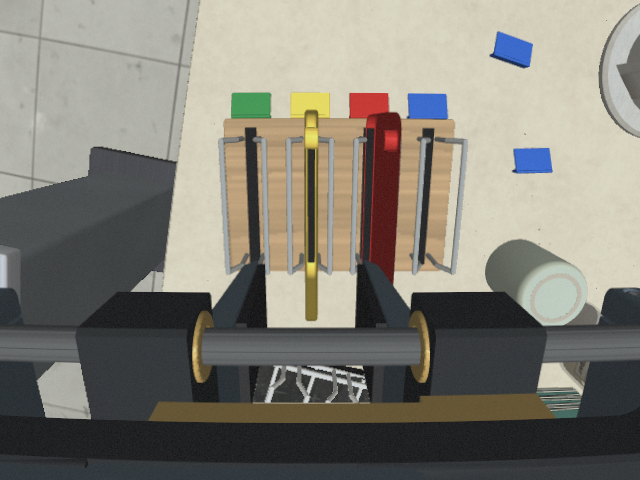

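Call:
{"op": "jog_arm", "data": {"plan": [0.72,0.58,2.24,0.21,0.73,0.63,2.22,0.2,0.72,0.68,2.21,0.21,0.73,0.72,2.2,0.21,0.72,0.77,2.18,0.21,0.72,0.83,2.16,0.2,0.73,0.86,2.14,0.21,0.72,0.91,2.13,0.21,0.73,0.96,2.1,0.2,0.72,1.01,2.08,0.21,0.72,1.04,2.07,0.21,0.73,1.1,2.03,0.21]}}

```text
time_s: 20.72
ee_pos: [610.8, 53.3, 210.6]
ee_rot: [-84.4, 89.8, -177.5]
force: [0.7, 0.6, -0.0]
gripper_width: 40.3
```

Call:
{"op": "jog_arm", "data": {"plan": [0.72,1.14,2.02,0.2,0,0,0,0,0,0,0,0,0,0,0,0,0,0,0,0]}}

```text
time_s: 21.13
ee_pos: [621.3, 34.6, 205.7]
ee_rot: [-106.4, 89.9, 159.4]
force: [0.0, -0.1, 0.3]
gripper_width: 39.9
```

```bash
python3 end.py w14 48 78; python3 plan.py 621.4 33.4 139 -4.3 5
```

```text
row 108 311.6666666666667 near end tool y,z [  1.07 -80.91] mid z 4.09 pos [621.3  34.6 205.7] w 39.94076636651545 F [ 0.  -0.1  0.3]
from [621.41  34.66 206.06] -4.21 to [621.41  33.35 138.96] -4.33
[1.34,0.0,0.03,0.0,1.34,0.0,0.02,0.01,1.34,0.01,0.03,-0.0,1.34,0.0,0.02,0.0,1.35,0.0,0.03,0.01]
```

View pics/w14.png

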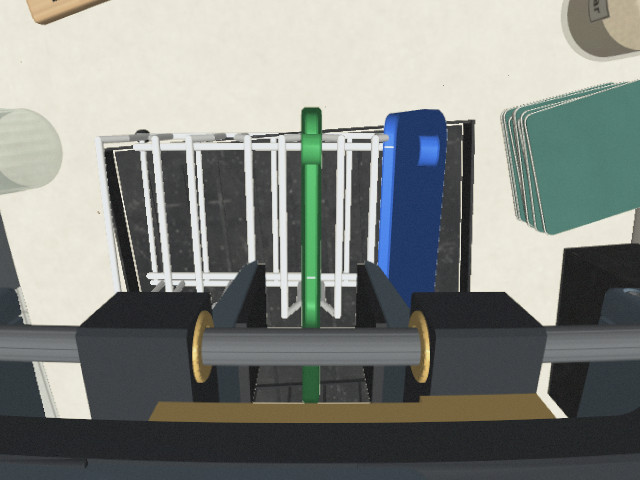

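Green centred between the fingers (column 311). I'll descend and grip.

Call:
{"op": "jog_arm", "data": {"plan": [2,0,0.03,0,2,0,0.03,0,1.7,0,0.02,0,1.0,0,0.02,0,0,0,0,0,0,0,0,0]}}

```text
time_s: 21.68
ee_pos: [621.8, 33.2, 139.3]
ee_rot: [-143.7, 90.0, 122.0]
force: [0.2, 0.7, 0.0]
gripper_width: 40.1
```

Call:
{"op": "jog_arm", "data": {"plan": [0,0,0,0,0,0,0,0,0,0,0,0,0,0,0,0,0,0,0,0,0,0,0,0,0,0,0,0], "claw": 0}}

```text
time_s: 22.27
ee_pos: [622.0, 32.7, 139.6]
ee_rot: [102.8, 89.9, 8.5]
force: [0.3, -0.4, 3.1]
gripper_width: 10.1
```

```bash
python3 end.py w15 48 78
```

```text
row 95 312.35714285714283 near end tool y,z [  1.3  -85.15] mid z -0.15 pos [622.   32.7 139.6] w 10.14824988881046 F [ 0.3 -0.4  3.1]
```

Call:
{"op": "jog_arm", "data": {"plan": [-1.5,0,0,0,-2.5,0,0,0,-3,0,0,0,-3,0,0,0,-3,0,0,0,-2,0,0,0,-1,0,0,0,0,0,0,0,0,0,0,0]}}

```text
time_s: 23.07
ee_pos: [621.4, 32.7, 297.9]
ee_rot: [-85.1, 89.9, -179.4]
force: [-0.3, 0.0, -2.9]
gripper_width: 10.1
```

```bash
python3 plan.py 429.5 289.9 297 11.87 12
```

```text
from [621.36  32.68 297.95] -4.28 to [429.49 289.89 297.05] 11.86
[0.01,-1.75,-2.02,-0.22,0.01,-1.71,-2.06,-0.23,0.0,-1.66,-2.1,-0.22,0.01,-1.61,-2.13,-0.23,0.01,-1.55,-2.18,-0.22,0.01,-1.51,-2.21,-0.23,0.01,-1.45,-2.24,-0.22,0.0,-1.4,-2.28,-0.22,0.01,-1.35,-2.31,-0.23,0.01,-1.29,-2.34,-0.22,0.01,-1.24,-2.37,-0.23,0.0,-1.18,-2.4,-0.22]
```

Call:
{"op": "jog_arm", "data": {"plan": [0.01,-1.75,-2.02,-0.22,0.01,-1.71,-2.06,-0.23,0,-1.66,-2.1,-0.22,0.01,-1.61,-2.13,-0.23,0.01,-1.55,-2.18,-0.22,0.01,-1.51,-2.21,-0.23,0.01,-1.45,-2.24,-0.22,0,-1.4,-2.28,-0.22,0.01,-1.35,-2.31,-0.23,0.01,-1.29,-2.34,-0.22,0.01,-1.24,-2.37,-0.23,0,-1.18,-2.4,-0.22]}}

```text
time_s: 24.07
ee_pos: [428.1, 290.2, 295.6]
ee_rot: [-69.5, 89.7, -147.6]
force: [0.5, 0.4, -1.6]
gripper_width: 9.8
```

Call:
{"op": "jog_arm", "data": {"plan": [0,0,0,0,0,0,0,0,0,0,0,0,0,0,0,0,0,0,0,0,0,0,0,0]}}

```text
time_s: 24.57
ee_pos: [430.4, 289.2, 298.0]
ee_rot: [-62.5, 90.0, -140.7]
force: [0.2, 0.3, -2.2]
gripper_width: 10.0
```

```bash
python3 end.py w16 48 78; python3 strips.py w16; python3 plan.py 429.5 289.9 150 11.87 8
```

```text
row 91 309.5 near end tool y,z [  0.37 -86.23] mid z -1.23 pos [430.4 289.2 298. ] w 9.95702874972231 F [ 0.2  0.3 -2.2]
[364 127  10 134 800] tool y [60.2 61.1] z [-72.3  69.3] mid [489.3 303.1] len 141.6 ang 102.14
[419 127  14 135 639] tool y [121. 121.] z [-72.8  70.5] mid [548.5 315.1] len 143.3 ang 101.8
from [430.33 289.31 298.08] 11.79 to [429.5  289.85 149.98] 11.85
[1.85,-0.01,-0.01,-0.0,1.85,-0.01,-0.01,-0.0,1.85,-0.01,-0.01,-0.01,1.85,0.0,-0.01,0.0,1.85,-0.01,-0.01,0.0,1.86,-0.01,-0.01,-0.0,1.85,-0.01,-0.01,-0.0,1.85,-0.01,0.0,-0.0]
```

View pics/w16.png

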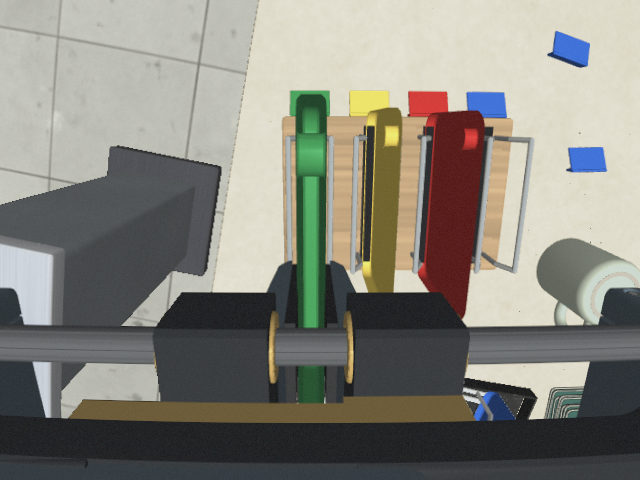

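Call:
{"op": "jog_arm", "data": {"plan": [1.5,0,0,0,2.2,-0.02,0,0,2.2,-0.02,-0.01,0,2.2,-0.01,0,0,2.2,0,0,0,2,0,0,0,1.5,0,0,0,1,0,0,0,0,0,0,0,0,0,0,0,0,0,0,0]}}

```text
time_s: 25.53
ee_pos: [430.2, 290.3, 151.3]
ee_rot: [113.3, 89.9, 35.1]
force: [-1.1, -1.1, -2.4]
gripper_width: 9.9
```

Call:
{"op": "jog_arm", "data": {"plan": [0.6,0,0,0,0.6,0,0,0,0.3,0,0,0,0.2,0,0,0,0.1,0,0,0,0,0,0,0,0,0,0,0]}}

```text
time_s: 26.12
ee_pos: [429.6, 290.0, 132.3]
ee_rot: [114.1, 90.0, 36.0]
force: [-0.9, 0.3, -2.4]
gripper_width: 10.1
```

Call:
{"op": "jog_arm", "data": {"plan": [0.1,0,0,0,0.1,0,0,0,0,0,0,0]}}

```text
time_s: 26.37
ee_pos: [429.7, 290.2, 131.3]
ee_rot: [115.5, 89.9, 37.3]
force: [-0.7, -1.1, 4.9]
gripper_width: 9.8
```

Call:
{"op": "jog_arm", "data": {"plan": [0,0,0,0,0,0,0,0,0,0,0,0,0,0,0,0,0,0,0,0], "claw": 4}}

```text
time_s: 26.78
ee_pos: [429.4, 289.9, 130.2]
ee_rot: [173.8, 90.0, 95.6]
force: [-0.9, 1.0, -1.2]
gripper_width: 38.9
```

Call:
{"op": "jog_arm", "data": {"plan": [-1.5,0,0,0,-2.5,0,0,0,-3,0,0,0,-3,0,0,0,-3,0,0,0,-2.5,0,0,0,-1.5,0,0,0,0,0,0,0,0,0,0,0]}}

```text
time_s: 27.53
ee_pos: [429.5, 289.9, 300.3]
ee_rot: [112.9, 89.9, 34.7]
force: [0.1, -0.1, -0.2]
gripper_width: 40.4
```

```bash
python3 - <<'E'
from h import *
st=env.state(); im=grab('wrist','w17'); print(st['ee_pos'],st['force'])
import plan
plan.plan((681.2,28.2,207),-4.3,16)
E
```

```text
[429.48626802 289.93018028 300.34897238] [ 0.0530862  -0.08790253 -0.20404119]
from [428.99 289.61 299.16] 11.86 to [681.16  28.18 206.96] -4.28
[0.58,1.21,1.92,0.17,0.57,1.24,1.9,0.17,0.58,1.27,1.88,0.17,0.57,1.31,1.86,0.16,0.58,1.34,1.83,0.17,0.58,1.37,1.81,0.17,0.57,1.4,1.79,0.17,0.58,1.44,1.76,0.17,0.57,1.46,1.73,0.17,0.58,1.5,1.71,0.16,0.58,1.52,1.68,0.17,0.57,1.56,1.65,0.17]
[0.58,1.58,1.63,0.17,0.57,1.61,1.6,0.17,0.58,1.65,1.57,0.17,0.58,1.66,1.54,0.16]
```

View pics/w17.png

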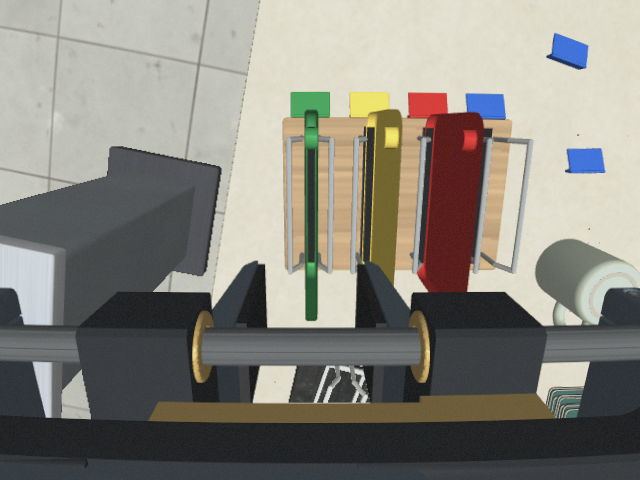

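Call:
{"op": "jog_arm", "data": {"plan": [0.58,1.21,1.92,0.17,0.57,1.24,1.9,0.17,0.58,1.27,1.88,0.17,0.57,1.31,1.86,0.16,0.58,1.34,1.83,0.17,0.58,1.37,1.81,0.17,0.57,1.4,1.79,0.17,0.58,1.44,1.76,0.17,0.57,1.46,1.73,0.17,0.58,1.5,1.71,0.16,0.58,1.52,1.68,0.17,0.57,1.56,1.65,0.17]}}

```text
time_s: 28.58
ee_pos: [618.2, 92.8, 228.3]
ee_rot: [-83.4, 89.7, -173.8]
force: [0.7, 0.6, 0.8]
gripper_width: 40.2
```

Call:
{"op": "jog_arm", "data": {"plan": [0.58,1.58,1.63,0.17,0.57,1.61,1.6,0.17,0.58,1.65,1.57,0.17,0.58,1.66,1.54,0.16,0,0,0,0,0,0,0,0,0,0,0,0,0,0,0,0]}}

```text
time_s: 29.25
ee_pos: [680.8, 29.3, 207.5]
ee_rot: [-100.7, 89.9, 165.1]
force: [0.7, -0.6, -0.0]
gripper_width: 40.0
```

```bash
python3 end.py w18 104 122; python3 plan.py 681.2 28.2 139 -4.3 5
```

```text
row 108 312.0 near end tool y,z [  1.18 -80.91] mid z 4.09 pos [680.8  29.3 207.5] w 39.95883937528019 F [ 0.7 -0.6 -0. ]
from [680.91  29.34 207.97] -4.22 to [681.23  28.21 138.97] -4.28
[1.38,0.01,0.02,0.0,1.38,0.0,0.02,0.01,1.38,0.01,0.03,-0.0,1.38,0.01,0.02,0.0,1.38,0.01,0.02,0.0]
```

View pics/w18.png

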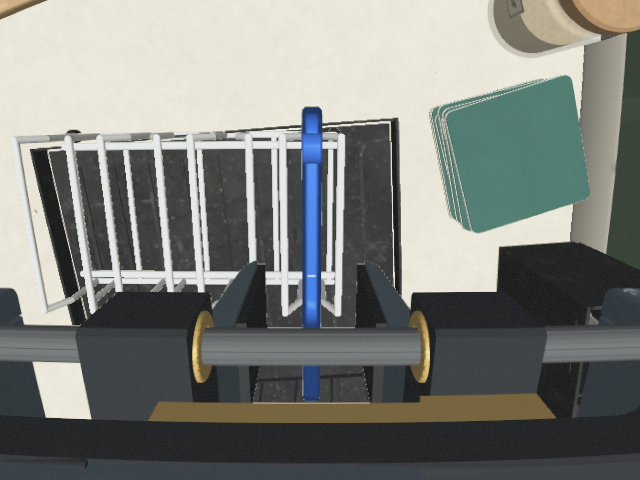

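```bash
python3 - <<'E'
from h import *
print(onz('side',[(168,215),(205,210)],0))
for z in (120,160,200): print(z,onz('side',[(183,130),(165,148),(203,145),(190,170)],z).round(0).tolist())
# tri utensil top: scene (287,140) / side (183,130)?
print(tri('scene',(287,139),'side',(183,130)), tri('scene',(270,143),'side',(172,130)))
s=cv2.imread('pics/side0.png'); c=cv2.imread('pics/scene0.png')
cv2.imwrite('pics/hold.png',np.hstack([cv2.resize(s[115:225,155:225],(380,597)),cv2.resize(c[125:215,240:320],(400,597))]))
E
```

```text
[[931.76753571 -27.23255109   0.        ]
 [839.80152082 -41.96340271   0.        ]]
120 [[901.0, -245.0, 120.0], [935.0, -154.0, 120.0], [839.0, -163.0, 120.0], [858.0, -47.0, 120.0]]
160 [[884.0, -172.0, 160.0], [916.0, -86.0, 160.0], [826.0, -94.0, 160.0], [844.0, 15.0, 160.0]]
200 [[867.0, -98.0, 200.0], [897.0, -18.0, 200.0], [812.0, -25.0, 200.0], [829.0, 77.0, 200.0]]
(array([ 872.26357424, -121.97724682,  188.07657744]), np.float64(1.7421649662279435)) (array([895.62746586, -85.27836716, 194.0289504 ]), np.float64(25.994580649922437))
```

View pics/hold.png

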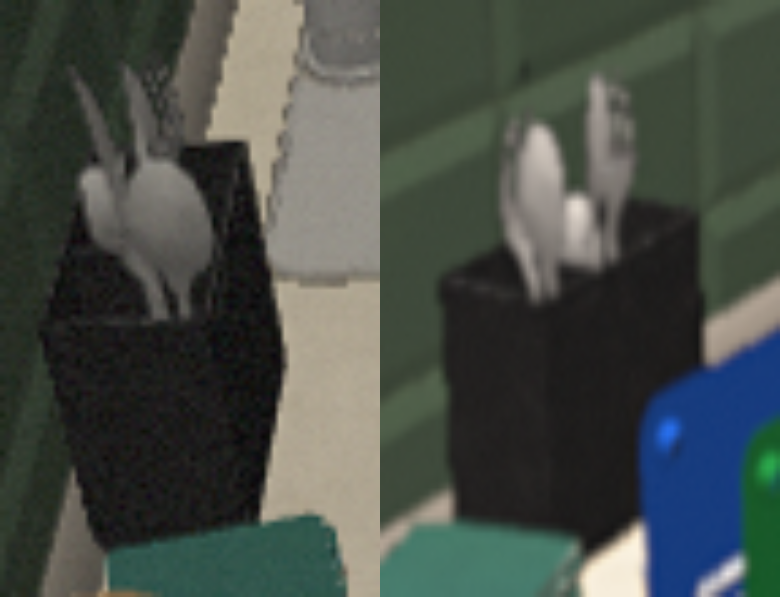

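Holder starts around x≈830, clear of the gripper body (x≤772). Gripping blue next.

Call:
{"op": "jog_arm", "data": {"plan": [2,0.01,0.03,0,2,0.01,0.03,0,1.8,0.01,0.02,0,1.1,0,0.02,0,0,0,0,0,0,0,0,0]}}

```text
time_s: 29.8
ee_pos: [681.6, 27.9, 139.2]
ee_rot: [-104.2, 90.0, 161.5]
force: [0.4, -0.4, 0.6]
gripper_width: 40.0
```

Call:
{"op": "jog_arm", "data": {"plan": [0,0,0,0,0,0,0,0,0,0,0,0,0,0,0,0,0,0,0,0,0,0,0,0,0,0,0,0], "claw": 0}}

```text
time_s: 30.38
ee_pos: [682.1, 27.4, 139.6]
ee_rot: [103.6, 89.9, 9.3]
force: [-1.3, 0.6, 2.4]
gripper_width: 10.1
```

```bash
python3 end.py w19 104 122
```

```text
row 95 311.0 near end tool y,z [  0.84 -85.15] mid z -0.15 pos [682.1  27.4 139.6] w 10.114859164306239 F [-1.3  0.6  2.4]
```

Call:
{"op": "jog_arm", "data": {"plan": [-1.5,0,0,0,-2.5,0,0,0,-3,0,0,0,-3,0,0,0,-3,0,0,0,-2,0,0,0,-1,0,0,0,0,0,0,0,0,0,0,0]}}

```text
time_s: 31.18
ee_pos: [681.4, 27.5, 297.7]
ee_rot: [-85.9, 89.9, 179.8]
force: [0.6, -0.1, -2.0]
gripper_width: 9.8
```

```bash
python3 plan.py 606 326.9 297 11.87 12
```

```text
from [681.4   27.45 297.71] -4.28 to [605.98 326.88 297.01] 11.86
[0.01,-0.81,-2.44,-0.22,0.0,-0.76,-2.46,-0.23,0.01,-0.7,-2.48,-0.22,0.0,-0.63,-2.49,-0.23,0.01,-0.58,-2.51,-0.22,0.01,-0.53,-2.52,-0.23,0.0,-0.46,-2.53,-0.22,0.01,-0.4,-2.54,-0.22,0.0,-0.34,-2.55,-0.23,0.01,-0.28,-2.56,-0.22,0.01,-0.23,-2.56,-0.23,0.0,-0.16,-2.57,-0.22]
```

Call:
{"op": "jog_arm", "data": {"plan": [0.01,-0.81,-2.44,-0.22,0,-0.76,-2.46,-0.23,0.01,-0.7,-2.48,-0.22,0,-0.63,-2.49,-0.23,0.01,-0.58,-2.51,-0.22,0.01,-0.53,-2.52,-0.23,0,-0.46,-2.53,-0.22,0.01,-0.4,-2.54,-0.22,0,-0.34,-2.55,-0.23,0.01,-0.28,-2.56,-0.22,0.01,-0.23,-2.56,-0.23,0,-0.16,-2.57,-0.22]}}

```text
time_s: 32.18
ee_pos: [605.1, 327.6, 295.1]
ee_rot: [-74.3, 89.7, -152.3]
force: [1.1, 0.1, -1.8]
gripper_width: 9.8
```

Call:
{"op": "jog_arm", "data": {"plan": [0,0,0,0,0,0,0,0,0,0,0,0,0,0,0,0,0,0,0,0,0,0,0,0]}}

```text
time_s: 32.68
ee_pos: [606.7, 325.8, 298.2]
ee_rot: [-54.4, 90.0, -132.6]
force: [0.8, 0.4, -1.8]
gripper_width: 9.6
```

```bash
python3 end.py w20 104 122; python3 strips.py w20; python3 plan.py 606 326.9 150 11.87 8
```

```text
row 91 309.5 near end tool y,z [  0.37 -86.23] mid z -1.23 pos [606.7 325.8 298.2] w 9.624605571161059 F [ 0.8  0.4 -1.8]
[248 127  11 135 795] tool y [-60.5 -60. ] z [-72.3  70.7] mid [547.6 314.5] len 142.9 ang 101.98
from [606.7 326.  298.4] 11.79 to [606.   326.88 150.  ] 11.85
[1.85,-0.01,-0.01,-0.0,1.86,0.0,-0.02,-0.0,1.85,-0.01,-0.01,-0.01,1.86,0.0,-0.01,0.0,1.85,-0.01,-0.01,0.0,1.86,-0.01,-0.02,-0.0,1.85,0.0,-0.01,-0.0,1.86,-0.01,-0.01,-0.0]
```

View pics/w20.png

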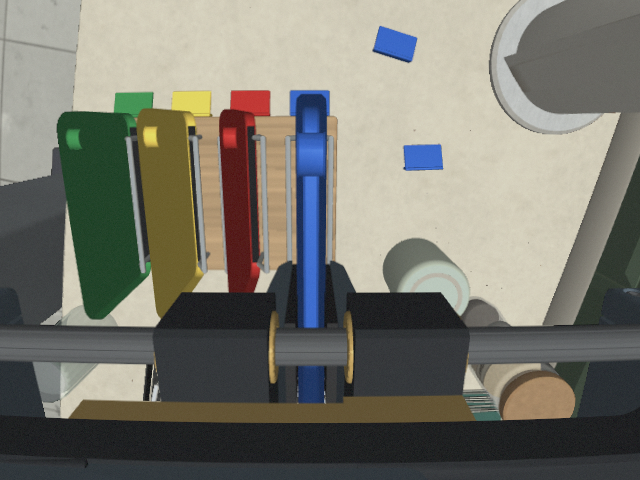

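Call:
{"op": "jog_arm", "data": {"plan": [1.5,0,0,0,2.2,-0.01,-0.01,0,2.2,-0.01,0,0,2.2,-0.01,0,0,2.2,0,0,0,2,0,0,0,1.5,0,0,0,1,0,0,0,0,0,0,0,0,0,0,0,0,0,0,0]}}

```text
time_s: 33.65
ee_pos: [606.5, 327.0, 151.6]
ee_rot: [114.7, 89.9, 36.6]
force: [0.1, -0.7, -3.9]
gripper_width: 10.0
```

Call:
{"op": "jog_arm", "data": {"plan": [0.6,0,0,0,0.6,0,0,0,0.3,0,0,0,0.2,0,0,0,0.1,0,0,0,0,0,0,0,0,0,0,0]}}

```text
time_s: 34.23
ee_pos: [606.4, 327.0, 132.4]
ee_rot: [106.8, 90.0, 28.6]
force: [0.7, 0.9, -2.5]
gripper_width: 10.0
```

Call:
{"op": "jog_arm", "data": {"plan": [0.1,0,0,0,0.1,0,0,0,0,0,0,0]}}

```text
time_s: 34.48
ee_pos: [606.4, 327.1, 131.3]
ee_rot: [107.3, 89.9, 29.2]
force: [-0.7, -0.2, 2.5]
gripper_width: 10.2
```

Contact; release and retreat, then check everything.

Call:
{"op": "jog_arm", "data": {"plan": [0,0,0,0,0,0,0,0,0,0,0,0,0,0,0,0,0,0,0,0], "claw": 4}}

```text
time_s: 34.9
ee_pos: [606.1, 327.0, 130.3]
ee_rot: [-174.3, 90.0, 107.6]
force: [0.3, -0.2, -0.7]
gripper_width: 38.9
```

Call:
{"op": "jog_arm", "data": {"plan": [-1.5,0,0,0,-2.5,0,0,0,-3,0,0,0,-3,0,0,0,-3,0,0,0,-3,0,0,0,-3,0,0,0,-2.5,0,0,0,-1.5,0,0,0,0,0,0,0,0,0,0,0]}}

```text
time_s: 35.82
ee_pos: [606.2, 327.0, 360.7]
ee_rot: [106.5, 89.9, 28.3]
force: [-0.3, 0.2, -0.4]
gripper_width: 39.8
```

```bash
python3 plan.py 540 210 345 11.87 5
```

```text
from [606.17 326.96 360.65] 11.86 to [540.01 209.97 344.95] 11.86
[0.31,-1.78,2.02,-0.0,0.32,-1.77,2.01,-0.0,0.31,-1.78,2.02,-0.0,0.31,-1.77,2.02,-0.0,0.32,-1.78,2.02,-0.0]
```

Call:
{"op": "jog_arm", "data": {"plan": [0.3,-1.8,2,0,0.3,-1.8,2,0,0.3,-1.8,2,0,0.3,-1.8,2,0,0.3,-1.8,2,0,0,0,0,0,0,0,0,0,0,0,0,0,0,0,0,0]}}

```text
time_s: 36.57
ee_pos: [539.0, 211.3, 344.4]
ee_rot: [-104.7, 89.9, 177.2]
force: [-0.4, 0.4, 0.0]
gripper_width: 40.2
```

```bash
python3 - <<'E'
from h import *
st=env.state(); w=grab('wrist','w21'); s=grab('side','s21'); c=grab('scene','c21'); print(st['ee_pos'],st['time_s'])
a=cv2.resize(s[170:370,200:430],(400,350),interpolation=2); b=cv2.resize(c[150:360,200:430],(400,365),interpolation=2)[:350]
cv2.imwrite('pics/m21.png',np.hstack([a,b])[:,:,::-1])
hsv=cv2.cvtColor(w,cv2.COLOR_RGB2HSV)
axis=np.array([-np.sin(np.radians(11.9)),np.cos(np.radians(11.9)),0]); sl=dict(red=(547,314.5),yellow=(488.2,302.2),green=(429.5,289.9),blue=(606,326.9))
for col,(lo,hi) in dict(red=(0,6),yellow=(20,34),green=(48,78),blue=(104,122)).items():
    m=cv2.inRange(hsv,(lo,120,30),(hi,255,255)); m[255:]=0
    n,l,S,C=cv2.connectedComponentsWithStats(m); i=1+np.argmax(S[1:,4]); y0=S[i,1]; y1=y0+S[i,3]-1
    e=[(np.where(l[y]==i)[0].mean(),y+d) for y,d in((y0,-.5),(y1,.5))]
    P=onz('wrist',e,134,st)@axis; print(col,e,'along',P.round(1),'len',(P[0]-P[1]).round(1),'mid off',(P.mean()-np.array([*sl[col],0])@axis).round(1))
E
```

```text
[538.96182005 211.3246931  344.42127548] 36.5667
red [(np.float64(337.2), np.float64(-0.5)), (np.float64(344.0), np.float64(193.5))] along [266.6 111.7] len 155.0 mid off -5.8
yellow [(np.float64(282.0), np.float64(-0.5)), (np.float64(276.5), np.float64(192.5))] along [266.7 112.5] len 154.2 mid off -5.5
green [(np.float64(216.05555555555554), np.float64(-0.5)), (np.float64(208.0), np.float64(192.5))] along [267.3 112.6] len 154.7 mid off -5.2
blue [(np.float64(404.0), np.float64(-0.5)), (np.float64(413.0), np.float64(193.5))] along [267.2 111.8] len 155.4 mid off -5.4
```

View pics/m21.png

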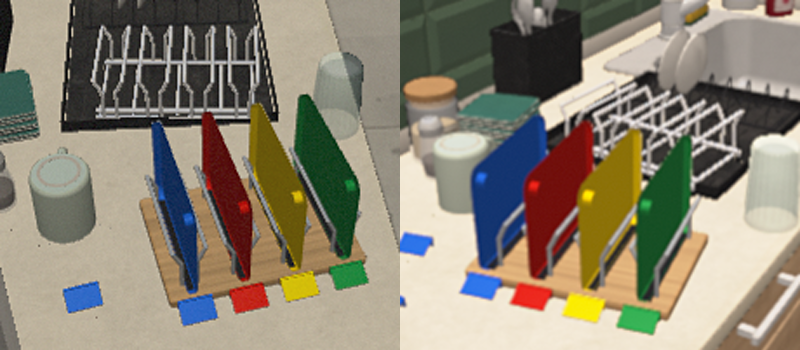

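View pics/w21.png

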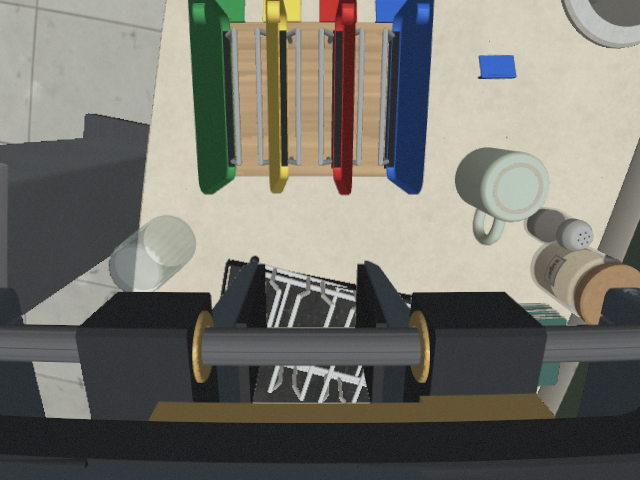

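Call:
{"op": "jog_arm", "data": {"plan": [0,0,-1.5,0,0,0,-1.5,0,0,0,-1,0,0,0,0,0,0,0,0,0,0,0,0,0,0,0,0,0]}}

```text
time_s: 37.3
ee_pos: [530.5, 249.2, 345.4]
ee_rot: [19.1, 90.0, -59.1]
force: [-0.0, 0.6, 0.2]
gripper_width: 40.0
```

```bash
python3 - <<'E'
from h import *
st=env.state(); w=grab('wrist','w22')
hsv=cv2.cvtColor(w,cv2.COLOR_RGB2HSV)
axis=np.array([-np.sin(np.radians(11.9)),np.cos(np.radians(11.9)),0]); sl=dict(red=(547,314.5),yellow=(488.2,302.2),green=(429.5,289.9),blue=(606,326.9))
for col,(lo,hi) in dict(red=(0,6),yellow=(20,34),green=(48,78),blue=(104,122)).items():
    m=cv2.inRange(hsv,(lo,120,30),(hi,255,255)); m[262:]=0
    n,l,S,C=cv2.connectedComponentsWithStats(m); i=1+np.argmax(S[1:,4]); y0=S[i,1]; y1=y0+S[i,3]-1
    e=[(np.where(l[y]==i)[0].mean(),y+d) for y,d in((y0,-.5),(y1,.5))]
    P=onz('wrist',e,134,st)@axis; print(col,np.round(e,1).tolist(),'len',(P[0]-P[1]).round(1),'mid off',(P.mean()-np.array([*sl[col],0])@axis).round(1))
    # side nub/lean check: bottom vs top handled visually
E
```

```text
red [[347.6, 35.5], [344.0, 236.5]] len 167.5 mid off -0.0
yellow [[273.0, 33.5], [277.5, 234.5]] len 167.2 mid off 1.6
green [[199.5, 35.5], [211.0, 235.5]] len 167.3 mid off 0.7
blue [[421.5, 35.5], [410.0, 235.5]] len 167.2 mid off 0.8
```

View pics/w22.png

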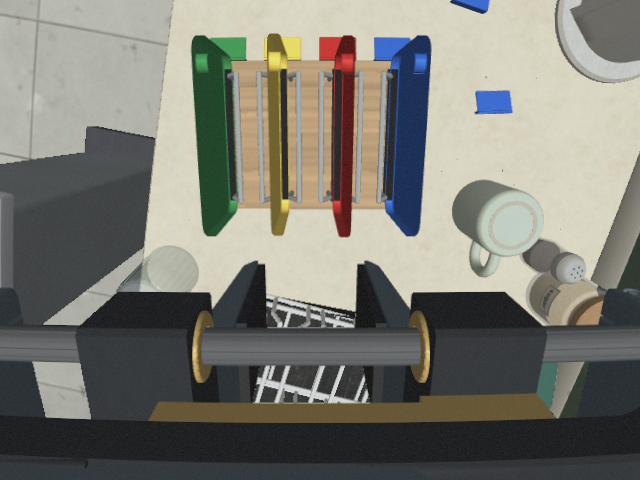

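```bash
python3 -c "
from workcell import env
print(env.job_done())"
```

```text
the job is handed in; nothing more can be done
None
```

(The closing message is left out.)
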